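# Slide a thin border tile off the ware board and lay it on the kiln props

## Robot

A 6-joint arm with a two-finger parallel gripper is mounted at the origin on the work surface. World frame = base frame: x ahead of the robot, y to its left, z up, the work surface at z = 0. Lengths are in mm, angles in rad, forces in N, time in s.
With the tool pointing down it reaches from about 275 to 750 mm from the base axis. Payload 10.2 kg.
Tool frame: the origin (TCP) lies at the very end of the fingers, on their centre line; the grasp point (between the pads) lies 19 mm behind it; z points along the fingers, y is the direction in which the jaws open and shut (so a half turn about z gives the same grasp; the last joint's range is limited). The gripper opens to 85 mm and grips with 20 to 120 N. Pads are 22 mm wide; open, the fingers measure 114 mm over their backs; the gripper's body (76 mm by 85 mm) begins 54 mm behind the grasp point. The pads swing forward as they close: fully open they stand 13 mm farther back than shut.
Start: joints at [1.105, 0.313, 1.498, -0, 1.331, -0.223], TCP at [126.234, 509.604, 207.794] pointing down, gripper open.
Joint ranges: [-2.94, 2.94], [-0.97, 2.17], [0.19, 2.56], [-1.23, 4.37], [0.02, 3.11], [-2.88, 2.88]. Speed limits (rad/s): [2.39, 2.39, 3.01, 3.14, 3.14, 3.14].

## Interface

Orientations are given as a unit quaternion [w, x, y, z].
In Python, from rig import sensors, imaging, ctrl gives the robot as it stands.
- The arm moves only by the shell command python3 -m creep 'ROWS' [FORCE]. ROWS is JSON, a list of rows, each an object with "grip": the finger opening in mm, from 0 to 85.4; "linear": the shift along the tool's x, y, z in mm, a list of three; "rot": the turn, a rotation vector about the tool's x, y, z in rad, a list of three. A call has 1 to 12 rows; each row shifts and turns the commanded pose from where the row before left it, along the tool's axes as they then stand; what a row does not reach is not made up. A row lasts 1/12 s, in which the tool goes at most 41.7 mm and 7.16 degrees, less where a joint would pass 70% of its speed; a pose out of reach is approached as far as the arm can. A call with a gripper value outside its range is refused whole. The fingers move at their own pace and stop on an object; FORCE is the grip in N (left out, the last holds). Time passes only in rows, so rows that do not move let the fingers close. It gives the time, the measured TCP pose, the force and the opening at its end, in the units of the state.
- sensors.sense(): the state, without advancing time (a new reading comes with each control period).
- imaging.capture(name): name is "side" or "top" or "wrist"; returns (picture, depth): 480x640x3 uint8, red, green, blue; 480x640 float32, mm along the optical axis (not along the pixel's ray), 0 where there is no reading.
- imaging.camera_params(name): a dict with "intrinsics" (3x3 intrinsics, pixels), "k1" (the pictures are not rectified: a ray, as slopes to the right and down, at radius r is drawn at 1 + k1 r^2 times it, then the intrinsics apply), "R" (3x3) and "t" (3): a world point X has camera coordinates R X + t. Camera axes: x right, y down, z forward; pixel columns grow to the right and rows downward; lengths in mm; the calibration is good to about 2 mm. A picture is of the moment at which its call begins: read the wrist's pose just before it. camera_params takes no time and is no camera call; for the wrist camera it gives the pose at the moment of the call.
- ctrl.finish_job(): hands the job in, once; it reports no verdict.
The state is a dict: "time_s": time; "joints": joint angles; "dq": joint speeds; "tau": joint torques, N m; "eef_pos": TCP position; "ee_rot": TCP orientation; "force": force on the tool from outside, world axes, zero at the start; "wrist_torque": the same for the moment, N m; "grip_width": opening from 0.0 (shut) to 1.0 (fully open).
Only numpy, scipy, OpenCV 4.12 (cv2) and the standard library are available. Lean on these libraries where they do the work, as an engineer would, in place of code of your own. Each camera call takes 0.05 s, during which the arm holds its last target.

## Task

The narrow border tile lying flat between the two wider tiles on the raised ware board is ready for the kiln. Slide it out over the board's front edge (the one nearest the robot) until enough of it overhangs to be pinched by its long sides, then lift it across and lay it gently on the two props on the kiln batt, level, centred and square across both. Do not drop it, and leave the wide tiles and the two pots on the batt where they are.

Things in the scene. Friction and masses are not known exactly. Their poses are not given: they have to be found in the camera images.
- tile_center (a point): centre (half-way up) of the loose narrow border tile: white with blue lines, 140 mm long (x), 60 wide (y), 4 thick (z up), 80 g, ends alike. It lies flat on the ware board, its x within 0.1 rad of the board's, near end 16 to 32 mm behind the front edge, 13 mm from the wide tile on each side: no room for fingers there. It tips off if more than 65 mm overhangs.
- tile: the same tile; origin at the centre of its underside, axes as tile_center
- board_edge (a point): middle of the top front edge of the ware board, fixed: grey board 230 mm deep, 360 wide, 18 thick, on four props set in from its edges, top 78 mm above the table. Point at the height of the top; x points level from this edge to the back of the board, y along the edge, z up. Free space in front of and below the edge.
- props_mid (a point): point midway between the two kiln props, at the height of their tops (40 mm above the table). The props are square bars, each 25 mm (x) by 50 (y), 25 high, fixed on the batt with centres 25 mm before and behind this point along x. The tile belongs with its centre over this point, its long axis along this x, standing out evenly past both props.
- kiln_batt: fixed pale kiln slab lying on the table, 220 mm (x) by 260 (y), 15 thick, carrying the two props; origin at the centre of its underside, axes as props_mid
- wide_tile_a: bystander: loose wide tile 140 x 100 x 4 mm on the ware board, beside the border tile at its +y side; origin at the centre of its underside
- wide_tile_b: bystander: the like wide tile at the border tile's -y side; origin at the centre of its underside
- bowl: bystander: small round bisque bowl, 70 mm across, 42 mm high, on the back part of the batt, about 90 mm to the +y side of the props; origin at the centre of its underside
- beaker: bystander: round bisque beaker, 56 mm across, 55 mm high, on the back part of the batt, about 90 mm to the -y side of the props; origin at the centre of its underside
Things that resemble listed ones, but are neither listed nor needed, are in the scene too. What is shaped like the tile but pink or red is not meant.

How it is judged:
By the outcome, as a careful person would: the job done as asked, in the order asked, and still so for the second after the job is handed in, with the robot touching nothing.
It also fails if it takes over 56 s, if anything falls off the work surface, if the arm or the gripper's body presses on something with over 40 N, if the wrist force passes 120 N, or if a joint passes its speed limit or range.

## Working session

There is one attempt and no reset: what is moved stays moved. The work goes in short steps, Python scripts to look and compute and a shell command to move; the robot and the scene stay as the last step left them, time stands still between calls to the robot, and variables do not carry over. Pictures are saved under pics/ and viewed, and the job is handed in when it is done.

```bash
ls; mkdir -p pics
python3 - <<'E'
from rig import sensors, imaging, ctrl
import cv2,numpy as np
print(sensors.sense())
for n in ["side","top","wrist"]:
    p=imaging.camera_params(n); im,d=imaging.capture(n)
    cv2.imwrite(f"pics/{n}0.png",im[:,:,::-1]); np.savez(f"/tmp/{n}0.npz",im=im,d=d,**{k:np.array(v) for k,v in p.items()})
    print(n,p)
E
```

```text
pics
{'time_s': 0.0, 'joints': array([ 1.10456485e+00,  3.13437056e-01,  1.49847956e+00, -1.80180927e-05,
        1.33096246e+00, -2.23426680e-01]), 'dq': array([ 4.09565938e-04, -2.38337259e-05, -5.14218971e-04, -6.83417246e-04,
       -1.50084539e-04,  2.26596171e-04]), 'tau': array([ 9.44975750e-05, -4.12250519e+01, -2.59749484e+01, -1.45067852e-04,
        4.00786987e-03,  4.68007798e-06]), 'eef_pos': array([126.11814224, 509.32301729, 207.22572024]), 'ee_rot': array([-2.09193361e-04,  1.21102249e-01,  9.92639830e-01, -6.08304262e-04]), 'force': array([ 0.39788327,  0.12508598, -0.38900397]), 'wrist_torque': array([ 0.02432002, -0.02775376,  0.04534283]), 'grip_width': 0.9982193287342064}
side {'intrinsics': array([[473.47891674,   0.        , 323.64970463],
       [  0.        , 473.47891674, 243.49338171],
       [  0.        ,   0.        ,   1.        ]]), 'k1': -0.018330582197532294, 'R': array([[ 9.52115713e-01, -3.05737861e-01, -1.70197844e-04],
       [-2.27203963e-01, -7.07176102e-01, -6.69537393e-01],
       [ 2.04582571e-01,  6.37515742e-01, -7.42778332e-01]]), 't': ar
[... 211 characters left out ...]
1.        ]]), 'k1': 0.0580558728647519, 'R': array([[ 2.80649456e-02, -9.99603763e-01,  2.16237480e-03],
       [-9.96073156e-01, -2.81474026e-02, -8.39404024e-02],
       [ 8.39680073e-02,  2.01899331e-04, -9.96468431e-01]]), 't': array([ -38.26172106,  491.34714467, 1305.78264486])}
wrist {'intrinsics': array([[418.84910548,   0.        , 319.68803261],
       [  0.        , 418.84910548, 242.74423602],
       [  0.        ,   0.        ,   1.        ]]), 'k1': -0.06169120383451711, 'R': array([[ 0.24023382,  0.97071262, -0.00217075],
       [ 0.918727  , -0.22664517,  0.32337698],
       [ 0.31341413, -0.07968041, -0.94626773]]), 't': array([-523.67165281,  -43.11067196,  381.09337357])}
```

View pics/top0.png

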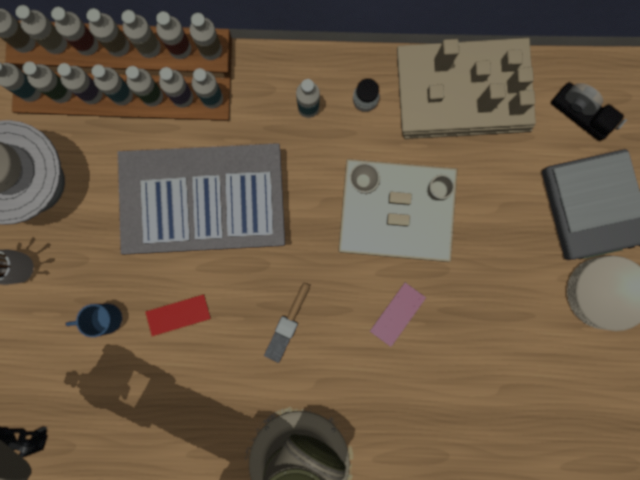

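View pics/side0.png

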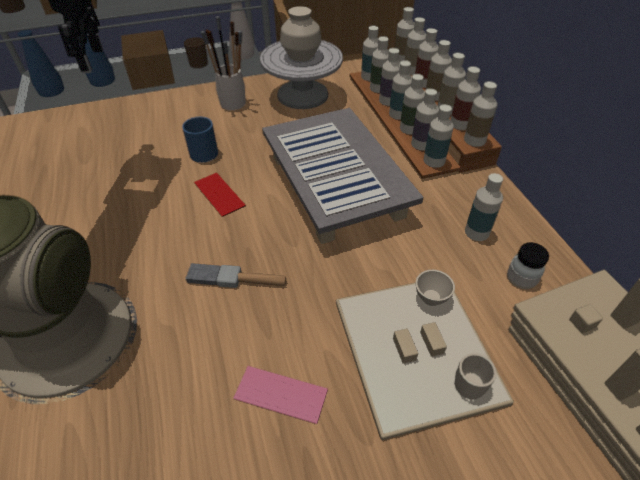

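View pics/wrist0.png

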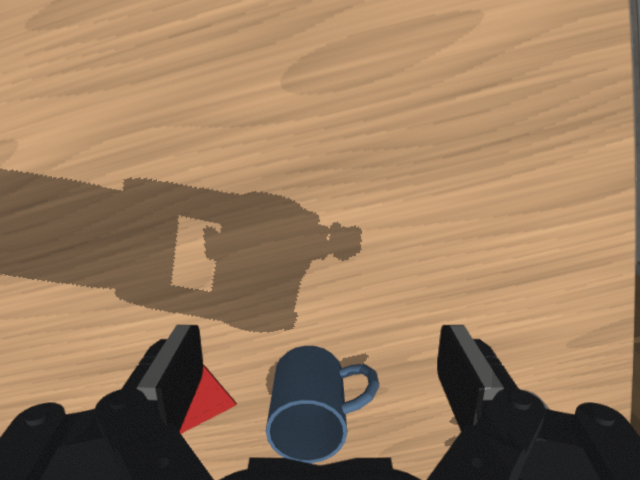

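The top view shows the loose narrow border tile at (207,207), with wide tiles at (164,210) and (249,203). The board's front edge runs from (122,250) to (284,244), the props are at (400,198) and (398,219), the bowl at (364,178) and the beaker at (440,187). The red piece (178,314) and the pink one (398,314) are decoys. The white narrow piece between the two wide ones fits the description.

```bash
cat > h.py <<'E'
import numpy as np,cv2
from rig import sensors,imaging
def grab(n):
    p=imaging.camera_params(n); im,d=imaging.capture(n); return im,d,p
def load(n):
    z=np.load(f"/tmp/{n}0.npz"); return z['im'],z['d'],dict(intrinsics=z['intrinsics'],k1=float(z['k1']),R=z['R'],t=z['t'])
def rays(p,uv):
    uv=np.asarray(uv,float).reshape(-1,1,2)
    q=cv2.undistortPoints(uv,p['intrinsics'],np.array([p['k1'],0,0,0.]))[:,0]
    return np.c_[q,np.ones(len(q))]
def onz(p,uv,z):  # intersect with world plane z
    D=rays(p,uv)@p['R']; C=-p['R'].T@p['t']
    return C+D*((z-C[2])/D[:,2])[:,None]
def dep(p,uv,d):
    u=np.round(np.asarray(uv)).astype(int); return (rays(p,uv)*d[u[:,1],u[:,0]][:,None]-p['t'])@p['R']
def cloud(p,d):
    v,u=np.mgrid[:480,:640]; uv=np.c_[u.ravel(),v.ravel()]
    return dep(p,uv,d).reshape(480,640,3)
def proj(p,X):
    X=np.asarray(X,float).reshape(-1,3)
    return cv2.projectPoints(X,cv2.Rodrigues(p['R'])[0],p['t'],p['intrinsics'],np.array([p['k1'],0,0,0.]))[0][:,0]
def rect(P):
    c,s,a=cv2.minAreaRect(P[:,:2].astype(np.float32)); 
    return np.round(c,1),np.round(s,1),round(a,2)
E
python3 - <<'E'
from h import *
im,d,p=load('top')
c=cloud(p,d); z=c[...,2]
bm=np.zeros((480,640),bool); bm[135:265,105:300]=1
m=bm&(z>65)&(z<95); print('board z',np.percentile(z[m],[5,50,95]))
k=cv2.morphologyEx(m.astype(np.uint8),cv2.MORPH_OPEN,np.ones((5,5)))
X=onz(p,np.argwhere(k)[:,::-1],78); print('board',rect(X))
kb=np.zeros((480,640),bool); kb[150:270,335:465]=1
m=kb&(z>8)&(z<25); X=onz(p,np.argwhere(m)[:,::-1],15); print('batt',rect(X),np.median(z[m]))
hsv=cv2.cvtColor(im,cv2.COLOR_RGB2HSV)
g=(im.max(2)>140)&(hsv[...,1]<40); 
blue=(hsv[...,0]>100)&(hsv[...,0]<130)&(hsv[...,1]>60)
w=np.zeros((480,640),np.uint8);w[165:250,130:280]=((g|blue)[165:250,130:280])*1
w=cv2.morphologyEx(w,cv2.MORPH_CLOSE,np.ones((3,3)))
n,l,s,ce=cv2.connectedComponentsWithStats(w)
for i in range(1,n):
    if s[i,4]>100:
        print('tile',ce[i],s[i],rect(onz(p,np.argwhere(l==i)[:,::-1],82)))
m=np.zeros((480,640),np.uint8);m[185:228,380:420]=((z>30)&(z<50))[185:228,380:420]
n,l,s,ce=cv2.connectedComponentsWithStats(m)
for i in range(1,n):
    if s[i,4]>20: print('prop',ce[i],s[i,4],rect(onz(p,np.argwhere(l==i)[:,::-1],40)),np.median(z[l==i]))
big=cv2.resize(im[140:260,110:300],None,fx=4,fy=4,interpolation=cv2.INTER_CUBIC)
cv2.imwrite('pics/crop_tile.png',big[:,:,::-1])
big=cv2.resize(im[150:270,335:465],None,fx=5,fy=5,interpolation=cv2.INTER_CUBIC)
cv2.imwrite('pics/crop_batt.png',big[:,:,::-1])
E
```

```text
board z [74.45879649 79.80922809 85.27108558]
board (array([581.6, 232.9]), array([231.6, 359.2]), 4.64)
batt (array([ 576.1, -214.7]), array([262.3, 290.1]), 2.16) 15.70279079962788
tile [228.26271186 204.38135593] [227 175   4  60 118] (array([568.1, 171.1]), array([131.7,   4.3]), 4.11)
tile [248.5143213 203.9856787] [ 233  174   33   61 1606] (array([570.8, 126.4]), array([133.6,  66.7]), 4.58)
tile [268.92156863 204.71568627] [267 175   4  58 102] (array([573. ,  81.6]), array([127.4,   4. ]), 4.16)
tile [206.84763124 208.10371319] [199 177  17  61 781] (array([561.2, 217.9]), array([133.1,  33.3]), 3.8)
tile [164.7344 211.8976] [ 149  180   33   62 1250] (array([550.8, 310.9]), array([132.1,  66.7]), 5.77)
prop [399.68145161 197.69354839] 248 (array([ 600.8, -213.7]), array([50.1, 26.3]), 86.74) 39.982169401483795
prop [397.86904762 219.20634921] 252 (array([ 551.1, -210.4]), array([50.6, 26.2]), 86.76) 40.14522045087237
```

View pics/crop_tile.png

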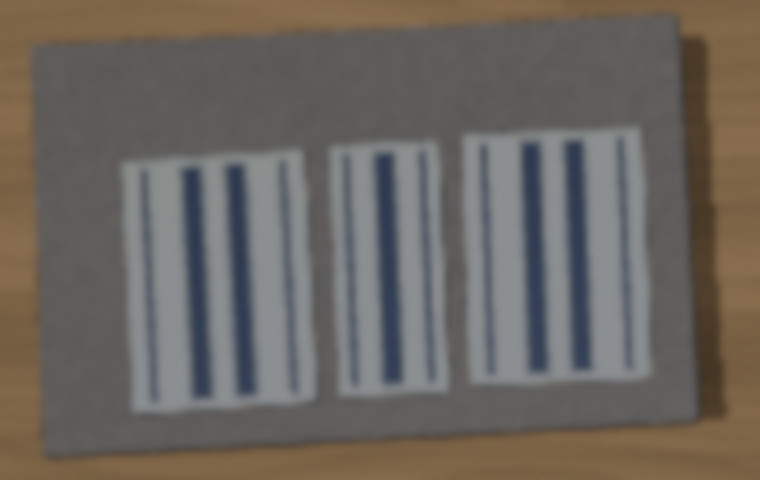

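View pics/crop_batt.png

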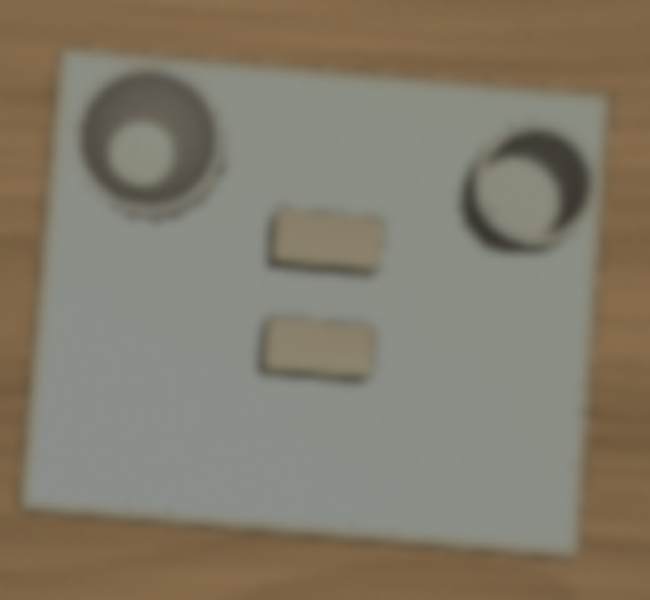

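The crops confirm it: in the first the narrow white and blue tile lies alone between the two wide ones, and in the second the two props sit on the batt with the bowl at upper left and the beaker at upper right. I'll refine the poses now.

Run:
```python
from h import *
im,d,p=load('top'); c=cloud(p,d); z=c[...,2]
# board edges: front fit from mask z>65
m=np.zeros((480,640),np.uint8); m[135:265,105:300]=((z>65)&(z<95))[135:265,105:300]
pts=[]
for u in range(130,278,2):
    v=np.where(m[:,u])[0].max(); pts.append((u,v+.5))
P=onz(p,pts,78)[:,:2]
vx,vy,x0,y0=cv2.fitLine(P.astype(np.float32),cv2.DIST_HUBER,0,.01,.01).ravel()
print('front dir',np.degrees(np.arctan2(vy,vx)),'pt',x0,y0)
# tiles: subtract grey by brightness; gray-level local
hsv=cv2.cvtColor(im,cv2.COLOR_RGB2HSV); s_=hsv[...,1].astype(int)
b=im.astype(int)
mask=(b.min(2)>115)|((b[...,2]-b[...,0])>18)
for nm,(u0,u1) in dict(a=(134,190),t=(190,223),b=(224,278)).items():
    w=np.zeros((480,640),np.uint8); w[168:250,u0:u1]=mask[168:250,u0:u1]
    w=cv2.morphologyEx(w,cv2.MORPH_OPEN,np.ones((3,3)))
    X=onz(p,np.argwhere(w)[:,::-1],82); print(nm,w.sum(),rect(X))
C=-p['R'].T@p['t']
_,_,q=load('wrist'); Cw=-q['R'].T@q['t']; print('wristcam',Cw,'axis',q['R'][2],'y',q['R'][1])
for nm,(uu,vv) in dict(bowl=(364,178),beaker=(440,187)).items(): print(nm,onz(p,[(uu,vv)],45))
# batt corners
bm=(b.min(2)>95).astype(np.uint8)*0
mm=np.zeros((480,640),np.uint8); mm[158:264,336:460]=((s_<60)&(b.min(2)>80))[158:264,336:460]
cn=max(cv2.findContours(mm,cv2.RETR_EXTERNAL,cv2.CHAIN_APPROX_NONE)[0],key=cv2.contourArea)[:,0]
print('batt',rect(onz(p,cn,15)))
```

```text
front dir -85.33487 pt 465.69278 229.29626
a 2314 (array([552.1, 310.9]), array([140., 100.]), 5.4)
t 1197 (array([561.8, 218.2]), array([138.8,  59.2]), 4.64)
b 2267 (array([571.2, 126.5]), array([139.3,  99.3]), 4.14)
wristcam [ 45.97053253 528.92953621 373.42060098] axis [ 0.31341413 -0.07968041 -0.94626773] y [ 0.918727   -0.22664517  0.32337698]
bowl [[ 643.32098926 -130.65031524   45.        ]]
beaker [[ 627.15562178 -304.03415143   45.        ]]
batt (array([ 576.8, -213. ]), array([256.7, 216.5]), 86.52)
```

Measured against the description: board yaw is about +4.65° and its edge middle is at about (467,223.6). The tile centre is (561.8,218.2), so its near end sits about 24 mm behind the edge, within the stated 16 to 32 mm. The props' midpoint is about (576,-212) with yaw about -3.5°. Next I'll move to behind the tile's back end with the jaws along the board's y.

```bash
python3 -m creep '[{"grip":20,"linear":[0,0,0],"rot":[0,0,-0.108]},{"grip":20,"linear":[0,0,0],"rot":[0,0,-0.108]},{"grip":20,"linear":[0,0,0],"rot":[0,0,-0.108]},{"grip":20,"linear":[-32,-20.5,0],"rot":[0,0,0]},{"grip":20,"linear":[-32,-20.5,0],"rot":[0,0,0]},{"grip":20,"linear":[-32,-20.5,0],"rot":[0,0,0]},{"grip":20,"linear":[-32,-20.5,0],"rot":[0,0,0]},{"grip":20,"linear":[-32,-20.5,0],"rot":[0,0,0]},{"grip":20,"linear":[-32,-20.5,0],"rot":[0,0,0]},{"grip":20,"linear":[-32,-20.5,0],"rot":[0,0,0]},{"grip":20,"linear":[-32,-20.5,0],"rot":[0,0,0]}]' 20
python3 -m creep '[{"grip":20,"linear":[-32,-20.5,0],"rot":[0,0,0]},{"grip":20,"linear":[-32,-20.5,0],"rot":[0,0,0]},{"grip":20,"linear":[-32,-20.5,0],"rot":[0,0,0]},{"grip":20,"linear":[-32,-20.5,0],"rot":[0,0,0]},{"grip":20,"linear":[-32,-20.5,0],"rot":[0,0,0]},{"grip":20,"linear":[-32,-20.5,0],"rot":[0,0,0]},{"grip":20,"linear":[-32,-20.5,0],"rot":[0,0,0]},{"grip":20,"linear":[-25,-18,0],"rot":[0,0,0]},{"grip":20,"linear":[0,0,0],"rot":[0,0,0]},{"grip":20,"linear":[0,0,0],"rot":[0,0,0]}]' 20
python3 - <<'E'
from h import *
s=sensors.sense(); im,d,p=grab('wrist'); cv2.imwrite('pics/w1.png',im[:,:,::-1])
np.savez('/tmp/w10.npz',im=im,d=d,**{k:np.array(v) for k,v in p.items()})
print(s['time_s'],s['eef_pos'],s['ee_rot'],s['force'],s['grip_width'])
E
```

```text
time_s: 1.07
eef_pos: [396.1, 365.6, 207.7]
ee_rot: [-0.0, -0.041, 0.999, -0.0]
force: [0.0, 0.2, 0.2]
grip_width: 0.236
time_s: 1.9
eef_pos: [656.6, 225.0, 206.3]
ee_rot: [-0.001, -0.04, 0.999, -0.0]
force: [-1.0, 0.1, 0.5]
grip_width: 0.233
1.9 [656.6475997  224.952182   206.26506358] [-9.65582019e-04 -3.95919752e-02  9.99215460e-01 -8.56811449e-05] [-0.96134541  0.07878898  0.49126568] 0.23323138679920893
```

View pics/w1.png

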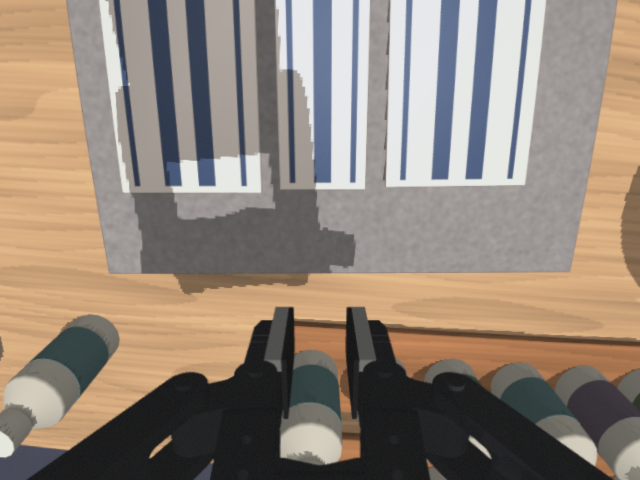

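The wrist view shows the border tile's back end from (280,189) to (365,188), the board's back edge at v≈272, and the fingers at about (283,320) and (357,320). I'll cross-check the back corners against the top view.

Run:
```python
from h import *
im,d,p=load('w1')
print(onz(p,[(280,189),(365.5,188)],82).round(1))
print('b,a back corners',onz(p,[(124,192),(261,192),(387,186),(525,184)],82).round(1))
print('board back',onz(p,[(108,272.5),(571,271)],78).round(1))
c=cloud(p,d); print('z tile',c[150,322],c[230,340])
print('finger tips depth', c[315,285],c[315,357])
```

```text
[[635.4 194.3  82. ]
 [629.9 254.1  82. ]]
b,a back corners [[645.9  82.9  82. ]
 [638.5 181.   82. ]
 [627.2 269.   82. ]
 [617.4 367.1  82. ]]
board back [[711.6  63.8  78. ]
 [681.8 422.2  78. ]]
z tile [606.09204258 221.50061918  81.88249441] [662.90462071 239.35786204  79.04366481]
finger tips depth [648.30097405 210.90451197 238.50279078] [645.10111144 236.43126526 240.62244282]
```

```bash
python3 -m creep '[{"grip":20,"linear":[0,1.2,30],"rot":[0,0,0]},{"grip":20,"linear":[0,0,30],"rot":[0,0,0]},{"grip":20,"linear":[0,0,30],"rot":[0,0,0]},{"grip":20,"linear":[0,0,24],"rot":[0,0,0]},{"grip":20,"linear":[0,0,6],"rot":[0,0,0]},{"grip":20,"linear":[0,0,3],"rot":[0,0,0]},{"grip":20,"linear":[0,0,1],"rot":[0,0,0]},{"grip":20,"linear":[0,0,0],"rot":[0,0,0]},{"grip":20,"linear":[0,0,0],"rot":[0,0,0]}]' 20
python3 - <<'E'
from h import *
s=sensors.sense(); im,d,p=grab('wrist'); cv2.imwrite('pics/w2.png',im[:,:,::-1])
np.savez('/tmp/w20.npz',im=im,d=d,**{k:np.array(v) for k,v in p.items()})
print(s['time_s'],s['eef_pos'],s['force'])
c=cloud(p,d)
for u in (270,285,357,370):
  for v in (290,300,310,320,340): print(u,v,c[v,u].round(1))
E
```

```text
time_s: 2.7
eef_pos: [656.5, 227.7, 85.7]
ee_rot: [0.001, -0.041, 0.999, 0.0]
force: [0.9, 0.3, 0.6]
grip_width: 0.23
2.7 [656.48866077 227.66902034  85.67114689] [0.87998404 0.29577219 0.6032279 ]
270 290 [658.4 204.   77. ]
270 300 [663.2 204.3  77.7]
270 310 [668.2 204.5  77.9]
270 320 [651.9 208.  115.5]
270 340 [647.7 210.1 135.5]
285 290 [657.4 210.9  77.8]
285 300 [662.9 211.1  77. ]
285 310 [646.9 213.4 116.2]
285 320 [647.2 213.9 123. ]
285 340 [647.1 214.9 135.7]
357 290 [654.5 243.6  78.5]
357 300 [660.  244.3  77.4]
357 310 [644.9 239.4 116. ]
357 320 [645.4 238.9 122.5]
357 340 [645.5 237.9 135.3]
370 290 [654.7 249.8  76.9]
370 300 [659.2 250.2  78.1]
370 310 [664.3 250.9  78.1]
370 320 [648.4 244.6 116.3]
370 340 [645.3 242.1 135.2]
```

View pics/w2.png

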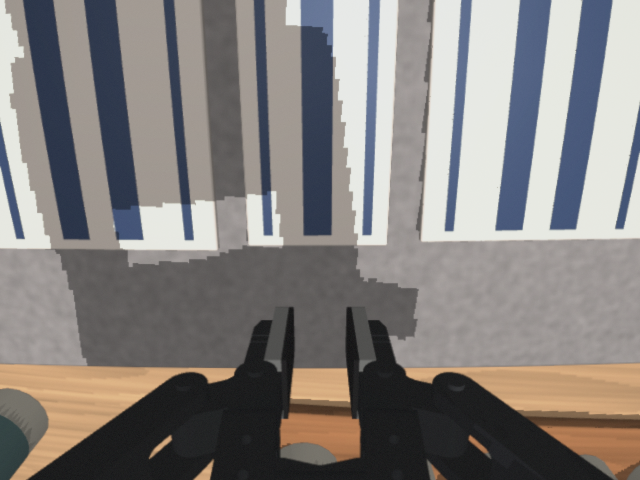

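Run:
```python
from h import *
im,d,p=load('w2')
print(-p['R'].T@p['t'],d[300:345:5,285],d[300:345:5,270])
print(proj(p,[[656.5,227.7,85.7],[646,214,86],[646,214,113],[646,241,86],[646,227,86],[667,214,86],[656,214,95]]))
im2,d2,q=grab('side'); cv2.imwrite('pics/s2.png',im2[:,:,::-1])
u=proj(q,[[656.5,227.7,85.7]])[0]; print(u)
x,y=u.astype(int); cr=im2[max(0,y-110):y+40,max(0,x-100):x+100]
cv2.imwrite('pics/s2c.png',cv2.resize(cr,None,fx=4,fy=4,interpolation=cv2.INTER_CUBIC)[:,:,::-1])
```

```text
[573.6456257  220.08573983 251.56634704] [193.78842 194.09154 151.56837 149.581   145.30774 141.7874  139.54948
 135.63742 133.24109] [193.08377 192.81882 194.47888 196.43562 153.77444 149.87129 139.32579
 135.55052 133.5322 ]
[[321.82774199 298.65440229]
 [292.09404082 274.68236608]
 [287.51726556 303.770988  ]
 [354.57038643 279.38594793]
 [322.2411026  276.963764  ]
 [289.31498181 317.74911353]
 [289.32712327 305.19657416]]
[368.91094107 151.63178829]
```

View pics/s2c.png

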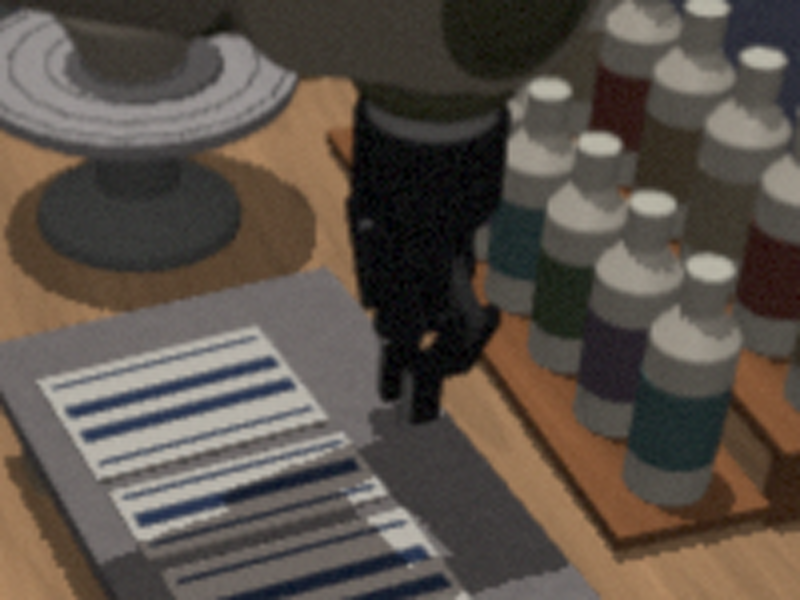

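Run:
```python
from h import *
im2,d2,q=grab('side')
for y in (212,242):
  for z in (80,86,95,105,113): print(y,z,proj(q,[[656,y,z]])[0], proj(q,[[646,y,z]])[0])
c=cloud(q,d2); print(c[138:148:2,374].round(1)); print(c[132:142:2,365].round(1))
```

```text
212 80 [371.13445366 157.93521119] [366.89619034 158.79725408]
212 86 [371.33648862 155.73769163] [367.08054235 156.59893882]
212 95 [371.64271931 152.40618269] [367.35997701 153.26614632]
212 105 [371.98752552 148.65405475] [367.67462115 149.5124613 ]
212 113 [372.26688304 145.61338824] [367.92954909 146.4704463 ]
242 80 [366.18337921 150.02198505] [362.01215881 150.85296229]
242 86 [366.36089517 147.83155495] [362.17255453 148.66163608]
242 95 [366.6299068  144.51147287] [362.41562722 145.34012184]
242 105 [366.93272642 140.77319381] [362.6892559  141.60012356]
242 113 [367.17800556 137.74451084] [362.91089693 138.56996487]
[[655.6 206.  136.8]
 [655.2 204.2 133. ]
 [655.  203.  128.8]
 [656.3 204.6 122.3]
 [656.  203.1 118.2]]
[[647.1 235.8 133.9]
 [647.5 235.9 128.6]
 [648.3 237.1 122.5]
 [648.6 236.8 117.4]
 [648.3 235.4 113.2]]
```

Both cameras see the visible fingertips at z≈112, while the reported TCP is at 85.7, so the two disagree by about 26 mm. I won't trust either, and will feel for the board in small steps instead.

```bash
for i in 1; do python3 -m creep '[{"grip":20,"linear":[0,0,2],"rot":[0,0,0]},{"grip":20,"linear":[0,0,0],"rot":[0,0,0]}]'; done
python3 -m creep '[{"grip":20,"linear":[0,0,2],"rot":[0,0,0]},{"grip":20,"linear":[0,0,0],"rot":[0,0,0]}]'
python3 -m creep '[{"grip":20,"linear":[0,0,1],"rot":[0,0,0]},{"grip":20,"linear":[0,0,0],"rot":[0,0,0]}]'
python3 -m creep '[{"grip":20,"linear":[0,0,1],"rot":[0,0,0]},{"grip":20,"linear":[0,0,0],"rot":[0,0,0]}]'
python3 - <<'E'
from h import *
im,d,p=grab('wrist');cv2.imwrite('pics/w3.png',im[:,:,::-1]);c=cloud(p,d)
for u in (285,357):
  for v in (300,305,310,320): print(u,v,c[v,u].round(1))
E
```

```text
time_s: 3.02
eef_pos: [655.8, 227.3, 81.6]
ee_rot: [-0.0, -0.041, 0.999, 0.0]
force: [-0.4, 1.2, 0.2]
grip_width: 0.231
time_s: 3.18
eef_pos: [655.7, 227.3, 79.3]
ee_rot: [-0.0, -0.041, 0.999, -0.0]
force: [0.4, 0.2, -1.5]
grip_width: 0.233
time_s: 3.35
eef_pos: [655.8, 227.3, 78.6]
ee_rot: [-0.0, -0.041, 0.999, -0.0]
force: [0.3, -0.0, -1.5]
grip_width: 0.234
time_s: 3.52
eef_pos: [655.8, 227.3, 77.6]
ee_rot: [-0.0, -0.041, 0.999, -0.0]
force: [-0.6, 0.6, -0.6]
grip_width: 0.239
285 300 [657.6 211.3  77.9]
285 305 [660.3 211.4  77.4]
285 310 [646.2 213.1 108.4]
285 320 [646.4 213.6 115.3]
357 300 [654.6 242.7  78.8]
357 305 [657.4 243.1  78.1]
357 310 [644.1 239.1 108.3]
357 320 [644.7 238.6 114.6]
```

There's no contact at a TCP of 77.6, so the cameras are right and the tips sit well above the reported TCP. I'll go on down, checking as I go.

```bash
python3 -m creep '[{"grip":20,"linear":[0,0,4],"rot":[0,0,0]},{"grip":20,"linear":[0,0,4],"rot":[0,0,0]},{"grip":20,"linear":[0,0,0],"rot":[0,0,0]}]'
python3 -m creep '[{"grip":20,"linear":[0,0,3],"rot":[0,0,0]},{"grip":20,"linear":[0,0,3],"rot":[0,0,0]},{"grip":20,"linear":[0,0,0],"rot":[0,0,0]}]'
python3 - <<'E'
from h import *
im,d,p=grab('wrist');cv2.imwrite('pics/w4.png',im[:,:,::-1]);c=cloud(p,d)
for u in (285,357):
  for v in (295,300,305,310,320): print(u,v,c[v,u].round(1))
im2,d2,q=grab('side'); x,y=368,151
cr=im2[y-80:y+40,x-80:x+80]
cv2.imwrite('pics/s4c.png',cv2.resize(cr,None,fx=5,fy=5,interpolation=cv2.INTER_CUBIC)[:,:,::-1])
E
```

```text
time_s: 3.82
eef_pos: [655.3, 227.2, 68.5]
ee_rot: [-0.001, -0.041, 0.999, -0.0]
force: [1.2, 0.1, 0.5]
grip_width: 0.229
time_s: 4.07
eef_pos: [655.6, 227.3, 62.9]
ee_rot: [-0.001, -0.041, 0.999, -0.0]
force: [0.8, 0.3, -0.6]
grip_width: 0.236
285 295 [648.  211.9  77.5]
285 300 [650.1 212.   77.5]
285 305 [652.4 212.1  77.6]
285 310 [646.9 212.9  92. ]
285 320 [646.8 213.5  99.5]
357 295 [645.1 240.4  78.6]
357 300 [647.4 240.7  78.3]
357 305 [649.2 240.8  79. ]
357 310 [644.6 239.2  92.2]
357 320 [643.9 238.4 101. ]
```

View pics/s4c.png

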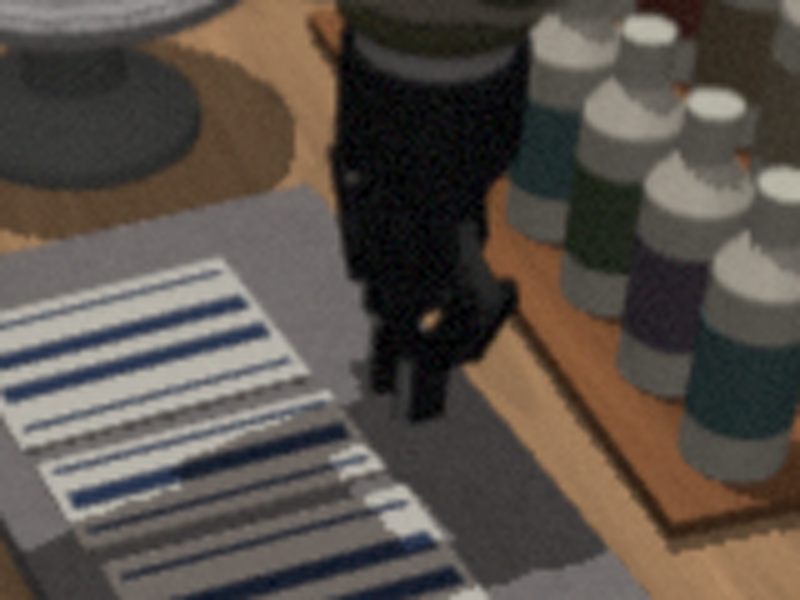

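View pics/w4.png

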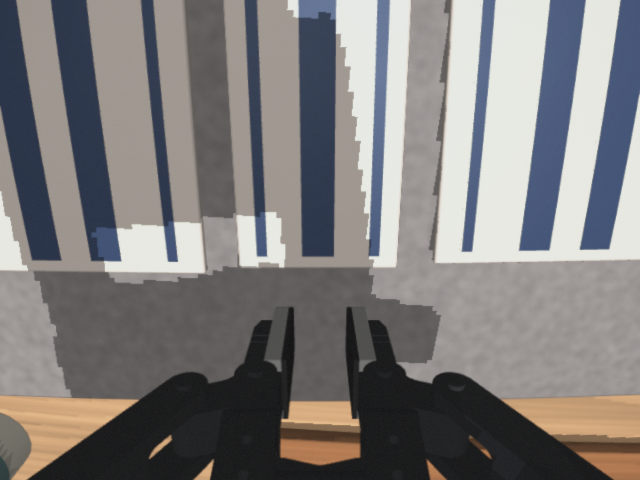

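The tips are now about 11 mm above the board, and both views agree. The wrist view has the fingers centred at u≈321 and the tile's end centred at u≈318, so I'll shift y by -1.5 mm.

```bash
python3 -m creep '[{"grip":20,"linear":[0,-1.5,4],"rot":[0,0,0]},{"grip":20,"linear":[0,0,2.5],"rot":[0,0,0]},{"grip":20,"linear":[0,0,0],"rot":[0,0,0]},{"grip":20,"linear":[0,0,0],"rot":[0,0,0]}]'
python3 -m creep '[{"grip":20,"linear":[0,0,1.5],"rot":[0,0,0]},{"grip":20,"linear":[0,0,0],"rot":[0,0,0]}]'
python3 - <<'E'
from h import *
im,d,p=grab('wrist');cv2.imwrite('pics/w5.png',im[:,:,::-1]);c=cloud(p,d)
for u in (285,357):
  for v in (300,304,308,310,314,320): print(u,v,c[v,u].round(1))
E
```

```text
time_s: 4.5
eef_pos: [655.9, 225.8, 57.0]
ee_rot: [-0.0, -0.041, 0.999, -0.0]
force: [0.8, -0.5, -0.5]
grip_width: 0.235
time_s: 4.67
eef_pos: [655.9, 225.8, 55.6]
ee_rot: [-0.0, -0.041, 0.999, -0.0]
force: [0.8, -0.6, 0.5]
grip_width: 0.233
285 300 [646.7 210.9  77.8]
285 304 [648.3 211.   77.9]
285 308 [647.  211.4  83.6]
285 310 [646.9 211.6  85.4]
285 314 [646.9 211.8  88.3]
285 320 [647.  212.1  92.4]
357 300 [644.3 238.3  78. ]
357 304 [645.8 238.4  78.3]
357 308 [644.2 237.7  84.8]
357 310 [644.4 237.6  85.9]
357 314 [644.5 237.4  88.9]
357 320 [645.1 237.2  92.1]
```

View pics/w5.png

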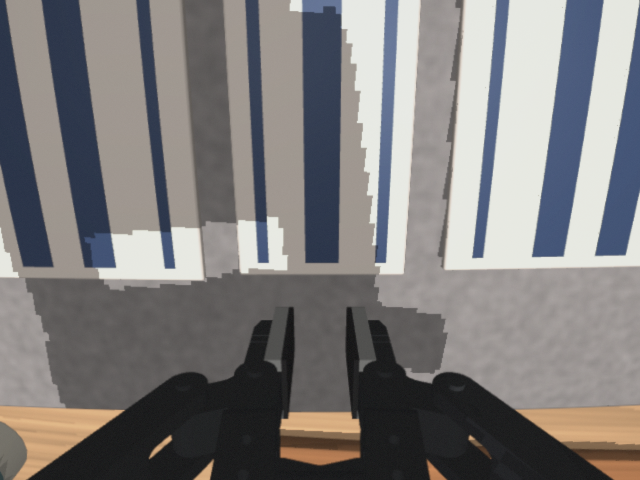

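```bash
python3 -m creep '[{"grip":20,"linear":[0,0,1.5],"rot":[0,0,0]},{"grip":20,"linear":[0,0,0],"rot":[0,0,0]}]'
python3 -m creep '[{"grip":20,"linear":[0,0,1],"rot":[0,0,0]},{"grip":20,"linear":[0,0,0],"rot":[0,0,0]}]'
python3 - <<'E'
from h import *
im,d,p=grab('wrist');c=cloud(p,d)
cv2.imwrite('pics/w6.png',cv2.resize(im[230:350,230:420],None,fx=4,fy=4,interpolation=cv2.INTER_CUBIC)[:,:,::-1])
for u in (285,357):
  for v in (304,306,308,310,314): print(u,v,c[v,u].round(1))
E
```

```text
time_s: 4.88
eef_pos: [656.2, 225.9, 54.8]
ee_rot: [0.0, -0.041, 0.999, 0.0]
force: [-1.0, 0.5, 3.0]
grip_width: 0.238
time_s: 5.05
eef_pos: [656.2, 225.9, 54.7]
ee_rot: [0.001, -0.041, 0.999, 0.0]
force: [-4.0, -1.0, 9.4]
grip_width: 0.235
285 304 [573.6 218.4 220.7]
285 306 [648.7 211.2  78.4]
285 308 [647.  211.5  83.2]
285 310 [647.  211.6  84.6]
285 314 [646.9 211.9  87.9]
357 304 [645.3 238.3  79. ]
357 306 [646.5 238.5  78.3]
357 308 [644.6 237.8  83.5]
357 310 [645.2 237.8  84.1]
357 314 [644.9 237.5  87.6]
```

View pics/w6.png

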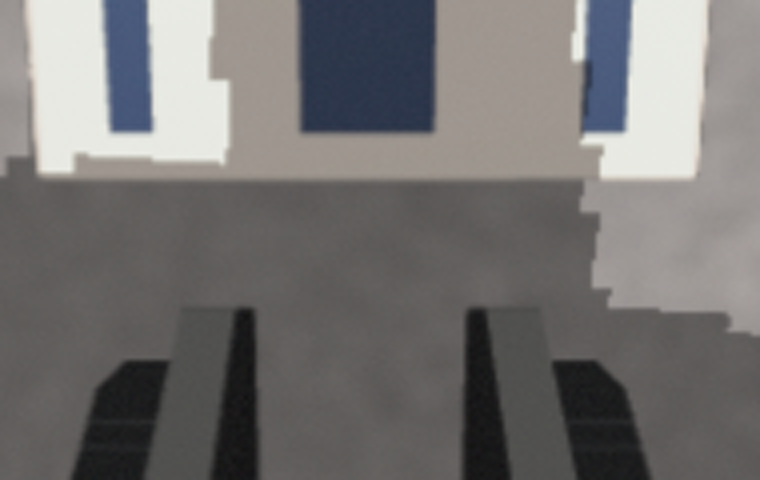

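The fingers touched the board at a TCP of 54.7 (9 N), so the tips are about 23 mm behind the reported TCP. I'll lift to about 1.3 mm clear and push the tile's back end with both fingers.

```bash
python3 -m creep '[{"grip":20,"linear":[0,0,-2.8],"rot":[0,0,0]},{"grip":20,"linear":[4,0,0],"rot":[0,0,0]},{"grip":20,"linear":[4,0,0],"rot":[0,0,0]},{"grip":20,"linear":[3,0,0],"rot":[0,0,0]},{"grip":20,"linear":[3,0,0],"rot":[0,0,0]},{"grip":20,"linear":[3,0,0],"rot":[0,0,0]},{"grip":20,"linear":[3,0,0],"rot":[0,0,0]},{"grip":20,"linear":[3,0,0],"rot":[0,0,0]},{"grip":20,"linear":[0,0,0],"rot":[0,0,0]}]'
python3 - <<'E'
from h import *
im,d,p=grab('wrist');cv2.imwrite('pics/w7.png',im[:,:,::-1])
E
```

```text
time_s: 5.85
eef_pos: [632.6, 224.0, 56.1]
ee_rot: [-0.0, -0.041, 0.999, -0.0]
force: [0.3, 0.2, 0.2]
grip_width: 0.235
```

View pics/w7.png

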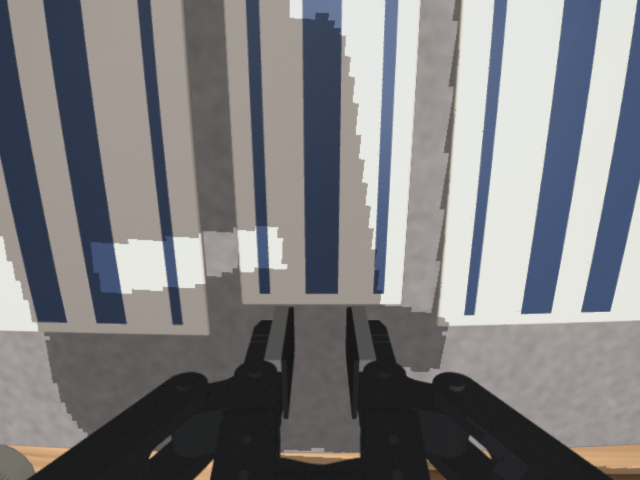

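The fingers are on the end face at v≈305 and the tile has moved about 11 mm, straight. I'll push on.

```bash
python3 -m creep '[{"grip":20,"linear":[4.5,0,0],"rot":[0,0,0]},{"grip":20,"linear":[4.5,0,0],"rot":[0,0,0]},{"grip":20,"linear":[4.5,0,0],"rot":[0,0,0]},{"grip":20,"linear":[4.5,0,0],"rot":[0,0,0]},{"grip":20,"linear":[4.5,0,0],"rot":[0,0,0]},{"grip":20,"linear":[4.5,0,0],"rot":[0,0,0]},{"grip":20,"linear":[4.5,0,0],"rot":[0,0,0]},{"grip":20,"linear":[4.5,0,0],"rot":[0,0,0]},{"grip":20,"linear":[4.5,0,0],"rot":[0,0,0]},{"grip":20,"linear":[4.5,0,0],"rot":[0,0,0]},{"grip":20,"linear":[3,0,0],"rot":[0,0,0]},{"grip":20,"linear":[0,0,0],"rot":[0,0,0]}]'
python3 - <<'E'
from h import *
im,d,p=grab('wrist');cv2.imwrite('pics/w8.png',im[:,:,::-1])
np.savez('/tmp/w80.npz',im=im,d=d,**{k:np.array(v) for k,v in p.items()})
print(onz(p,[(240,305),(402,305)],82))
im,d,p=grab('side');cv2.imwrite('pics/s8.png',cv2.resize(im[90:260,240:440],None,fx=4,fy=3.5,interpolation=cv2.INTER_CUBIC)[:,:,::-1])
np.savez('/tmp/s80.npz',im=im,d=d,**{k:np.array(v) for k,v in p.items()})
E
```

```text
time_s: 6.9
eef_pos: [584.6, 220.1, 56.1]
ee_rot: [-0.0, -0.041, 0.999, -0.0]
force: [-0.2, 0.0, 0.5]
grip_width: 0.232
[[576.94761758 188.68904215  82.        ]
 [571.98436065 249.10186045  82.        ]]
```

View pics/w8.png

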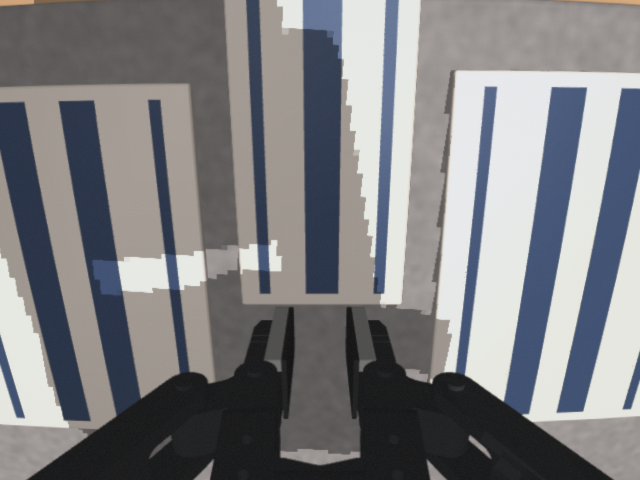

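View pics/s8.png

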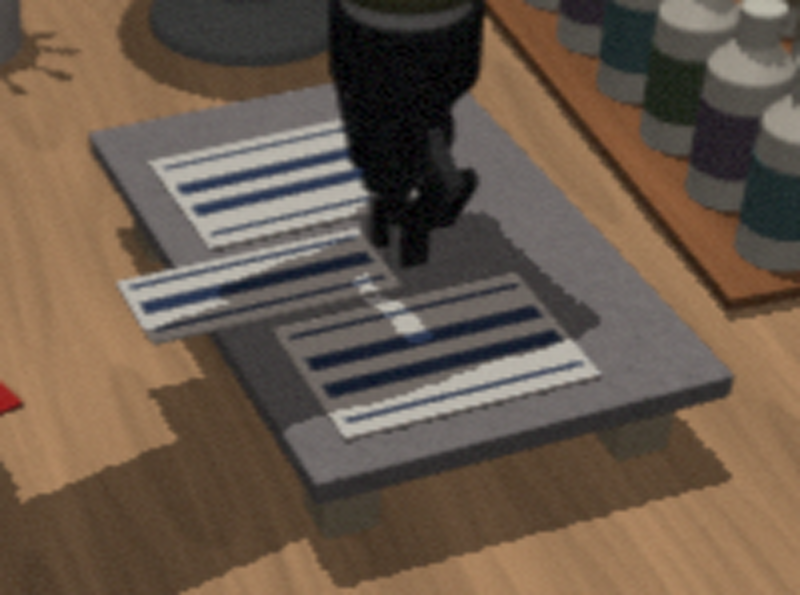

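The tile is straight, and its back end at (574.5,218.9) gives an overhang of about 33 mm. I'll push 20 mm more, back off, lift, and check.

```bash
python3 -m creep '[{"grip":20,"linear":[4,0,0],"rot":[0,0,0]},{"grip":20,"linear":[4,0,0],"rot":[0,0,0]},{"grip":20,"linear":[4,0,0],"rot":[0,0,0]},{"grip":20,"linear":[4,0,0],"rot":[0,0,0]},{"grip":20,"linear":[3,0,0],"rot":[0,0,0]},{"grip":20,"linear":[1,0,0],"rot":[0,0,0]},{"grip":20,"linear":[0,0,0],"rot":[0,0,0]},{"grip":20,"linear":[-8,0,0],"rot":[0,0,0]},{"grip":20,"linear":[-2,0,-15],"rot":[0,0,0]},{"grip":20,"linear":[0,0,-35],"rot":[0,0,0]},{"grip":20,"linear":[0,0,-40],"rot":[0,0,0]},{"grip":20,"linear":[0,0,-40],"rot":[0,0,0]}]'
python3 - <<'E'
from h import *
im,d,p=grab('wrist');cv2.imwrite('pics/w9.png',im[:,:,::-1])
np.savez('/tmp/w90.npz',im=im,d=d,**{k:np.array(v) for k,v in p.items()})
im,d,p=grab('side');cv2.imwrite('pics/s9.png',cv2.resize(im[90:260,240:440],None,fx=4,fy=3.5,interpolation=cv2.INTER_CUBIC)[:,:,::-1])
np.savez('/tmp/s90.npz',im=im,d=d,**{k:np.array(v) for k,v in p.items()})
E
```

```text
time_s: 8.0
eef_pos: [574.8, 219.2, 187.3]
ee_rot: [-0.001, -0.041, 0.999, -0.0]
force: [0.3, 0.8, 0.0]
grip_width: 0.235
```

View pics/w9.png

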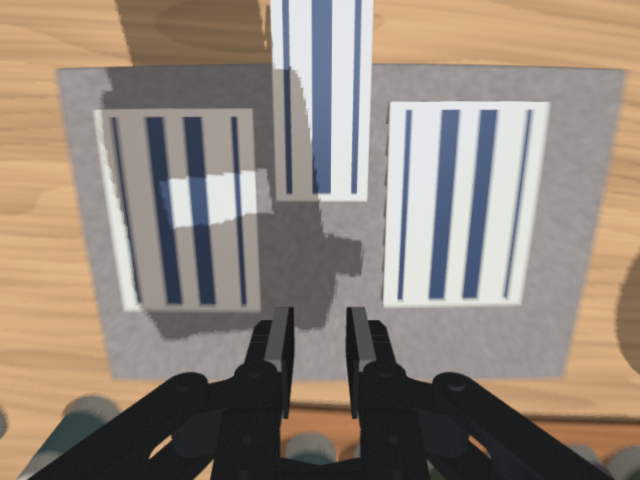

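View pics/s9.png

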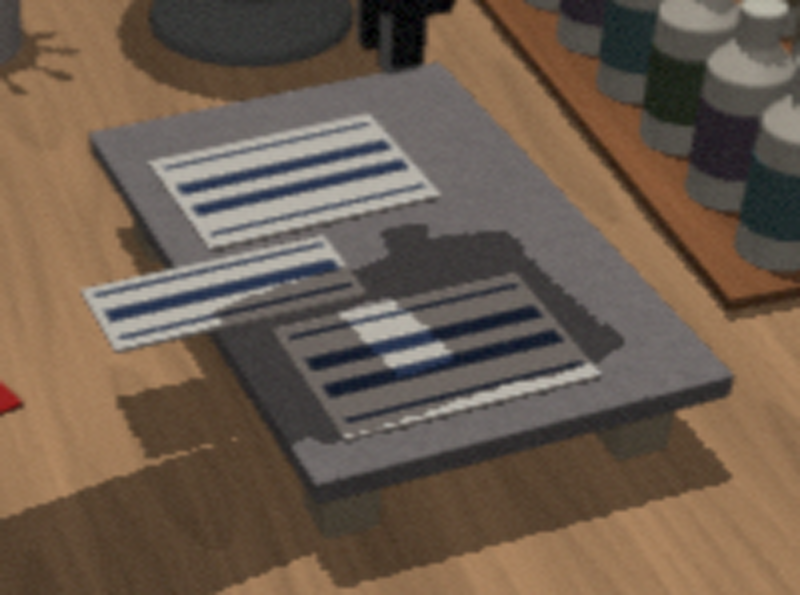

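Run:
```python
from h import *
im,d,p=load('w9')
B=onz(p,[(277,201),(367,201)],82); print('back',B.round(1),B.mean(0).round(1), np.degrees(np.arctan2(-(B[1]-B[0])[0],(B[1]-B[0])[1])))
s=onz(p,[(272,45),(277,195)],82); s2=onz(p,[(372,45),(367,195)],82)
for a in (s,s2): e=a[0]-a[1]; print('yaw',np.degrees(np.arctan2(-e[1],-e[0])))
E_=onz(p,[(58,69.5),(240,66),(400,67),(622,70)],78); print('front edge',E_.round(1))
im,d,p=load('s9')
# near end corners in side crop coords /4,/3.5
q=[(240+83/4,90+290/3.5),(240+118/4,90+350/3.5)]
print('near end side',onz(p,q,82).round(1))
```

```text
back [[557.8 188.4  82. ]
 [553.  247.9  82. ]] [555.4 218.1  82. ] 4.67748862232191
yaw 4.86477434543218
yaw 4.635003386319847
front edge [[484.5  45.3  78. ]
 [475.6 160.9  78. ]
 [468.2 259.   78. ]
 [454.9 401.   78. ]]
near end side [[413.  233.8  82. ]
 [418.  174.9  82. ]]
```

The wrist and side views agree: tile yaw is about 4.7°, the near-end middle is at (415.9,206.6), and the overhang is about 52 to 56 mm. The wide tiles are unmoved. I'll open and go above the pinch point, 28 mm in from the near end at (443.8,208.9).

```bash
python3 -m creep '[{"grip":85,"linear":[30,0.1,0],"rot":[0,0,0]},{"grip":85,"linear":[35,0.1,0],"rot":[0,0,0]},{"grip":85,"linear":[35,0.1,0],"rot":[0,0,0]},{"grip":85,"linear":[24,0,0],"rot":[0,0,0]},{"grip":85,"linear":[7.4,0,0],"rot":[0,0,0]},{"grip":85,"linear":[0,0,0],"rot":[0,0,0]},{"grip":85,"linear":[0,0,0],"rot":[0,0,0]},{"grip":85,"linear":[0,0,0],"rot":[0,0,0]}]'
python3 - <<'E'
from h import *
im,d,p=grab('wrist');cv2.imwrite('pics/w10.png',im[:,:,::-1])
s=sensors.sense();c=cloud(p,d)
for u in (170,180,190,450,460): print(u,[c[v,u].round(0).tolist() for v in (322,330,340,350)])
print(s['eef_pos'],s['grip_width'])
E
```

```text
time_s: 8.77
eef_pos: [445.4, 208.9, 185.9]
ee_rot: [0.0, -0.04, 0.999, 0.0]
force: [0.1, 0.0, 0.3]
grip_width: 0.994
170 [[527.0, 103.0, 80.0], [533.0, 103.0, 81.0], [439.0, 159.0, 236.0], [438.0, 162.0, 243.0]]
180 [[524.0, 112.0, 83.0], [439.0, 161.0, 231.0], [438.0, 163.0, 237.0], [439.0, 164.0, 242.0]]
190 [[525.0, 118.0, 81.0], [439.0, 164.0, 231.0], [440.0, 165.0, 234.0], [443.0, 165.0, 235.0]]
450 [[509.0, 309.0, 81.0], [432.0, 251.0, 230.0], [433.0, 249.0, 235.0], [436.0, 250.0, 235.0]]
460 [[508.0, 317.0, 81.0], [431.0, 254.0, 231.0], [431.0, 252.0, 237.0], [432.0, 251.0, 241.0]]
[445.32254423 208.83591882 185.79213923] 0.9964799367757551
```

View pics/w10.png

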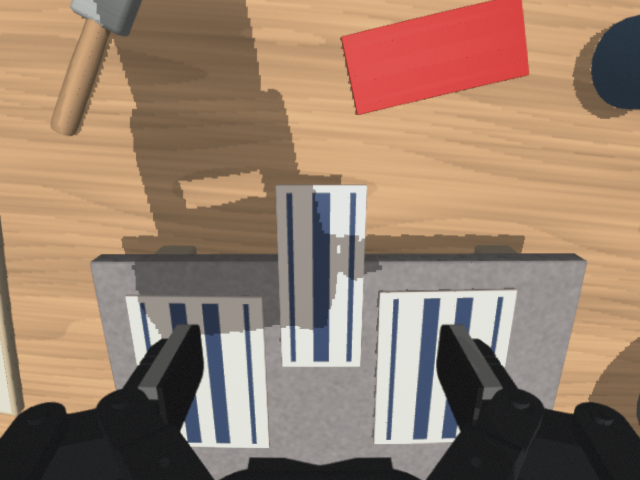

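```bash
python3 -m creep '[{"grip":85,"linear":[2,0,30],"rot":[0,0,0]},{"grip":85,"linear":[0,0,35],"rot":[0,0,0]},{"grip":85,"linear":[0,0,25],"rot":[0,0,0]},{"grip":85,"linear":[0,0,5],"rot":[0,0,0]},{"grip":85,"linear":[0,0,0],"rot":[0,0,0]},{"grip":85,"linear":[0,0,0],"rot":[0,0,0]}]'
python3 - <<'E'
from h import *
im,d,p=grab('wrist');cv2.imwrite('pics/w11.png',im[:,:,::-1]);c=cloud(p,d)
for u in (180,190,450,460): print(u,[c[v,u].round(0).tolist() for v in (322,330,340,350)])
im,d,p=grab('side');cv2.imwrite('pics/s11.png',cv2.resize(im[70:240,220:420],None,fx=4,fy=3.5,interpolation=cv2.INTER_CUBIC)[:,:,::-1])
E
```

```text
time_s: 9.32
eef_pos: [443.4, 208.9, 92.1]
ee_rot: [0.001, -0.041, 0.999, 0.0]
force: [-0.1, 0.2, 0.3]
grip_width: 0.995
180 [[477.0, 137.0, 65.0], [437.0, 161.0, 137.0], [437.0, 162.0, 142.0], [437.0, 164.0, 147.0]]
190 [[476.0, 142.0, 66.0], [437.0, 164.0, 136.0], [439.0, 165.0, 139.0], [441.0, 165.0, 141.0]]
450 [[465.0, 278.0, 66.0], [429.0, 250.0, 137.0], [431.0, 250.0, 140.0], [434.0, 250.0, 141.0]]
460 [[464.0, 283.0, 66.0], [429.0, 254.0, 136.0], [430.0, 252.0, 142.0], [430.0, 250.0, 148.0]]
```

View pics/w11.png

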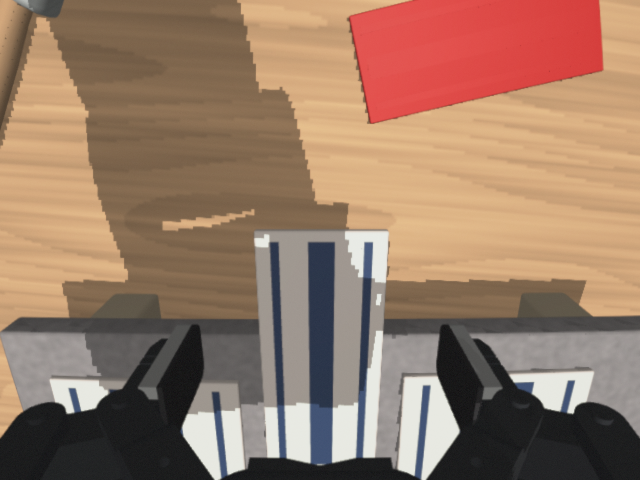

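View pics/s11.png

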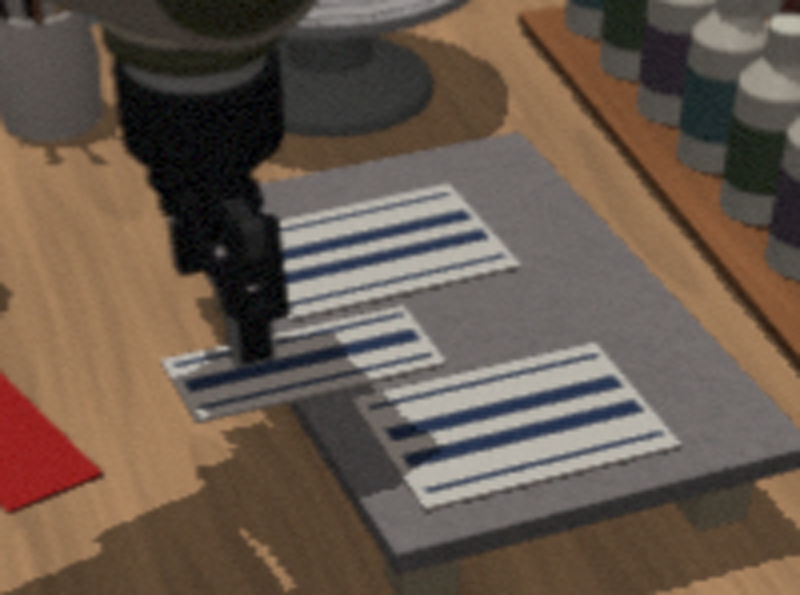

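Both fingers straddle the overhang, clear of the wide tiles and the edge. The open tips are about 38 mm behind the TCP, and at a 60 mm opening I expect about 32. So I'll go down to TCP z≈34 and close.

```bash
python3 -m creep '[{"grip":85,"linear":[0,0,20],"rot":[0,0,0]},{"grip":85,"linear":[0,0,16],"rot":[0,0,0]},{"grip":85,"linear":[0,0,12],"rot":[0,0,0]},{"grip":85,"linear":[0,0,9],"rot":[0,0,0]},{"grip":85,"linear":[0,0,0],"rot":[0,0,0]},{"grip":85,"linear":[0,0,0],"rot":[0,0,0]}]'
python3 - <<'E'
from h import *
im,d,p=grab('wrist');cv2.imwrite('pics/w12.png',im[:,:,::-1])
im,d,p=grab('side');cv2.imwrite('pics/s12.png',cv2.resize(im[70:240,220:420],None,fx=4,fy=3.5,interpolation=cv2.INTER_CUBIC)[:,:,::-1])
E
```

```text
time_s: 9.92
eef_pos: [442.8, 208.9, 34.8]
ee_rot: [0.001, -0.041, 0.999, 0.0]
force: [-0.2, 0.1, 0.6]
grip_width: 0.994
```

View pics/w12.png

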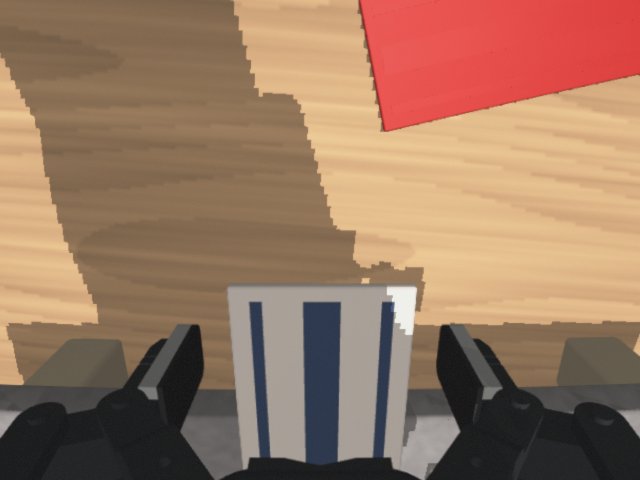

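View pics/s12.png

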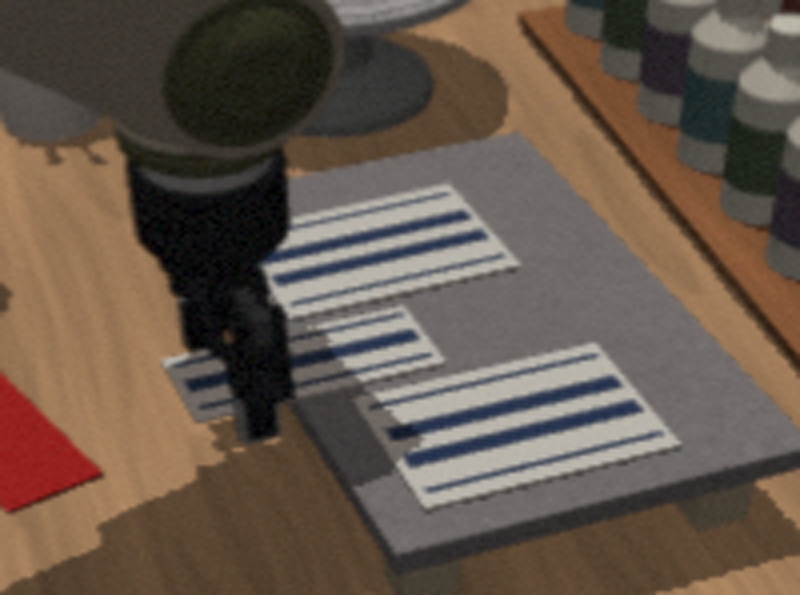

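The fingers straddle the tile, with the tips below its plane and the board edge clear. Now I'll close at 50 N.

```bash
python3 -m creep '[{"grip":72,"linear":[0,0,0],"rot":[0,0,0]},{"grip":66,"linear":[0,0,0],"rot":[0,0,0]},{"grip":62,"linear":[0,0,0],"rot":[0,0,0]},{"grip":58,"linear":[0,0,0],"rot":[0,0,0]},{"grip":54,"linear":[0,0,0],"rot":[0,0,0]},{"grip":50,"linear":[0,0,0],"rot":[0,0,0]},{"grip":50,"linear":[0,0,0],"rot":[0,0,0]},{"grip":50,"linear":[0,0,0],"rot":[0,0,0]},{"grip":50,"linear":[0,0,0],"rot":[0,0,0]}]' 50
python3 - <<'E'
from h import *
im,d,p=grab('wrist');cv2.imwrite('pics/w13.png',im[:,:,::-1])
im,d,p=grab('side');cv2.imwrite('pics/s13.png',cv2.resize(im[70:240,220:420],None,fx=4,fy=3.5,interpolation=cv2.INTER_CUBIC)[:,:,::-1])
E
```

```text
time_s: 10.77
eef_pos: [442.4, 208.8, 34.3]
ee_rot: [0.0, -0.041, 0.999, 0.0]
force: [-0.6, 0.1, 5.5]
grip_width: 0.683
```

View pics/w13.png

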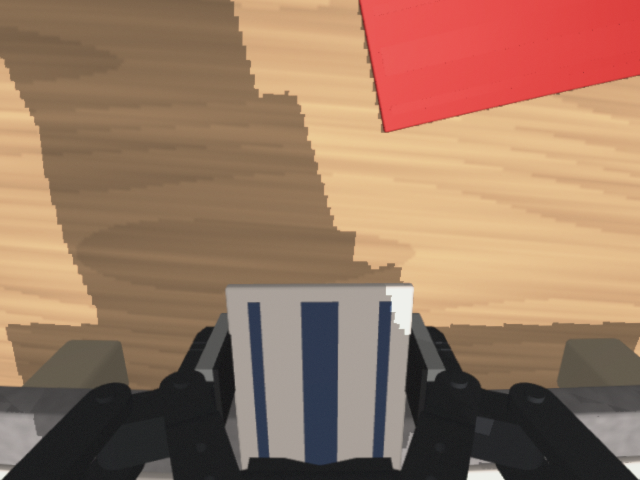

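View pics/s13.png

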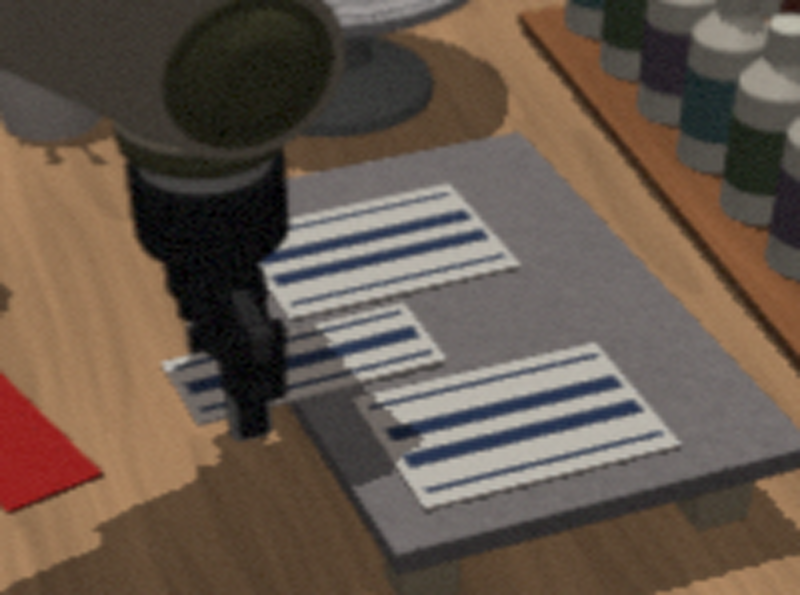

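It's gripped: the opening is about 59 mm and the pads sit on both long sides. I'll lift gently.

```bash
python3 -m creep '[{"grip":50,"linear":[0,0,-1],"rot":[0,0,0]},{"grip":50,"linear":[0,0,-3],"rot":[0,0,0]},{"grip":50,"linear":[0,0,-6],"rot":[0,0,0]},{"grip":50,"linear":[0,0,-10],"rot":[0,0,0]},{"grip":50,"linear":[0,0,-12],"rot":[0,0,0]},{"grip":50,"linear":[0,0,-12],"rot":[0,0,0]},{"grip":50,"linear":[0,0,-10],"rot":[0,0,0]},{"grip":50,"linear":[0,0,-6],"rot":[0,0,0]},{"grip":50,"linear":[0,0,0],"rot":[0,0,0]},{"grip":50,"linear":[0,0,0],"rot":[0,0,0]}]' 50
python3 - <<'E'
from h import *
s=sensors.sense();print(s['wrist_torque'])
im,d,p=grab('wrist');cv2.imwrite('pics/w14.png',im[:,:,::-1]);np.savez('/tmp/w140.npz',im=im,d=d,**{k:np.array(v) for k,v in p.items()})
im,d,p=grab('side');cv2.imwrite('pics/s14.png',cv2.resize(im[50:220,220:420],None,fx=4,fy=3.5,interpolation=cv2.INTER_CUBIC)[:,:,::-1])
np.savez('/tmp/s140.npz',im=im,d=d,**{k:np.array(v) for k,v in p.items()})
im,d,p=grab('top');cv2.imwrite('pics/t14.png',cv2.resize(im[140:300,110:320],None,fx=3.5,fy=3.5,interpolation=cv2.INTER_CUBIC)[:,:,::-1])
np.savez('/tmp/t140.npz',im=im,d=d,**{k:np.array(v) for k,v in p.items()})
E
```

```text
time_s: 11.7
eef_pos: [442.2, 208.7, 94.1]
ee_rot: [0.0, -0.041, 0.999, -0.0]
force: [-0.5, -0.5, -1.9]
grip_width: 0.685
[0.03120354 0.01719992 0.01819968]
```

View pics/w14.png

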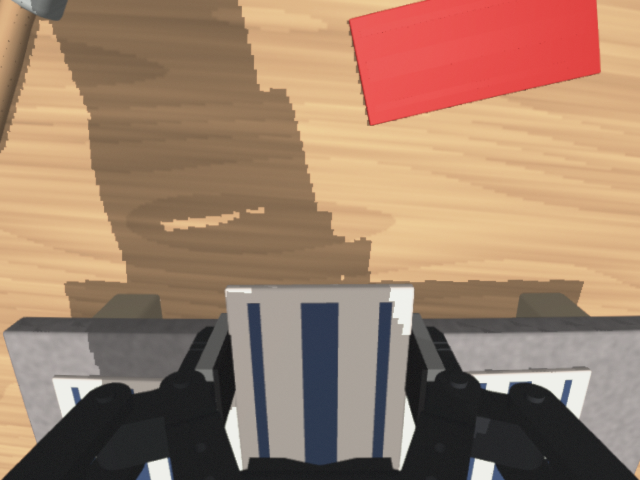

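View pics/s14.png

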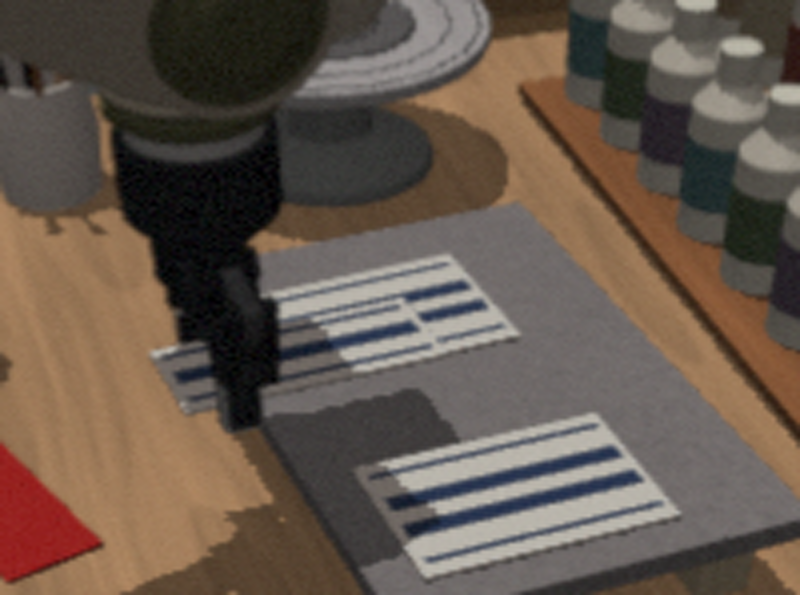

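View pics/t14.png

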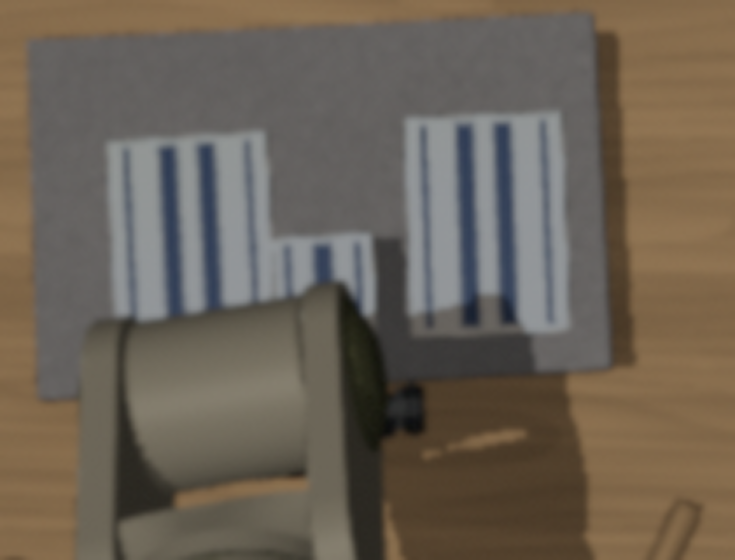

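The tile is lifted and held level: its near-end row is 287, against 286 when it lay on the board. I'll measure its pose in the hand.

Run:
```python
from h import *
im,d,p=load('w14'); c=cloud(p,d)
R=c[300:440,250:390].reshape(-1,3); R=R[(R[:,2]>120)&(R[:,2]<165)]
A=np.c_[R[:,:2]-[442,209],np.ones(len(R))]; k=np.linalg.lstsq(A,R[:,2],rcond=None)[0]; print('plane',k,len(R))
NE=onz(p,[(227,288),(412.5,287.5)],k[2]); print('near',NE.round(1),NE.mean(0).round(1),'w',np.linalg.norm(NE[1]-NE[0]))
for l in ([(227,290),(241,465)],[(412.5,290),(400,465)]):
    e=onz(p,l,141.8); e=e[1]-e[0]; print('yaw',np.degrees(np.arctan2(e[1],e[0])))
im,d,p=load('t14'); # far end from top
fe=[(110+272/3.5,140+241/3.5),(110+372/3.5,140+233/3.5)]
F=onz(p,fe,141.8); print('far',F.round(1),F.mean(0).round(1))
im,d,p=load('s14')
q=[(220+152/4,50+353/3.5),(220+188/4,50+412/3.5),(220+402/4,50+303/3.5),(220+436/4,50+345/3.5)]
print('side @141.8',onz(p,q,141.8).round(1)); c=cloud(p,d)
m=[]
for u in range(289,322,4):
    v=int(50+ (325-(u-290)*.8)/3.5); m.append(c[v,u])
print(np.array(m).round(1))
```

```text
plane [-2.33981281e-03 -2.01153714e-03  1.41072317e+02] 19522
near [[417.7 176.7 141.1]
 [412.8 234.7 141.1]] [415.3 205.7 141.1] w 58.12785165035499
yaw 4.240492344330553
yaw 5.5386820394847875
far [[547.2 246.3 141.8]
 [553.9 186.8 141.8]] [550.6 216.5 141.8]
side @141.8 [[412.6 230.6 141.8]
 [417.6 172.5 141.8]
 [547.8 238.5 141.8]
 [551.8 193.7 141.8]]
[[458.1 143.5 211.1]
 [488.2 238.9 141. ]
 [496.9 238.9 141.5]
 [505.6 239.5 141.7]
 [514.8 241.1 141.1]
 [523.3 240.4 142.2]
 [532.8 243.3 140.7]
 [541.6 243.3 141.3]
 [576.4 326.2  80.9]]
```

The held tile is level (slope 0.002). Its centre is 42.4 mm along tool -x from the TCP, and its underside is 43.7 mm above the TCP. Next I'll turn to the props' yaw and carry it part way, stopping where the wrist camera can see the props beside the tile.

```bash
python3 -m creep '[{"grip":50,"linear":[0,0,-4],"rot":[0,0,0.02]},{"grip":50,"linear":[0,0,-8],"rot":[0,0,0.05]},{"grip":50,"linear":[0,0,-6],"rot":[0,0,0.05]},{"grip":50,"linear":[0,0,-2],"rot":[0,0,0.023]}]'
python3 -m creep '[{"grip":50,"linear":[-2.9,-8,0],"rot":[0,0,0]},{"grip":50,"linear":[-6.4,-18,0],"rot":[0,0,0]},{"grip":50,"linear":[-10,-28,0],"rot":[0,0,0]},{"grip":50,"linear":[-10,-28,0],"rot":[0,0,0]},{"grip":50,"linear":[-10,-28,0],"rot":[0,0,0]},{"grip":50,"linear":[-10,-28,0],"rot":[0,0,0]},{"grip":50,"linear":[-10,-28,0],"rot":[0,0,0]},{"grip":50,"linear":[-10,-28,0],"rot":[0,0,0]},{"grip":50,"linear":[-10,-28,0],"rot":[0,0,0]},{"grip":50,"linear":[-10,-28,0],"rot":[0,0,0]},{"grip":50,"linear":[-10,-28,0],"rot":[0,0,0]},{"grip":50,"linear":[-7,-20,0],"rot":[0,0,0]}]'
python3 -m creep '[{"grip":50,"linear":[0,0,0],"rot":[0,0,0]},{"grip":50,"linear":[0,0,0],"rot":[0,0,0]}]'
python3 - <<'E'
from h import *
im,d,p=grab('wrist');cv2.imwrite('pics/w15.png',im[:,:,::-1]);np.savez('/tmp/w150.npz',im=im,d=d,**{k:np.array(v) for k,v in p.items()})
E
```

```text
time_s: 12.18
eef_pos: [442.6, 208.8, 114.8]
ee_rot: [0.0, 0.032, 0.999, 0.0]
force: [0.2, -0.9, -0.3]
grip_width: 0.682
time_s: 13.18
eef_pos: [530.0, -98.2, 113.5]
ee_rot: [-0.0, 0.031, 1.0, -0.0]
force: [0.1, -0.7, -1.2]
grip_width: 0.685
time_s: 13.35
eef_pos: [529.6, -96.3, 113.4]
ee_rot: [-0.001, 0.032, 1.0, 0.0]
force: [-0.4, 0.4, -0.7]
grip_width: 0.683
```

View pics/w15.png

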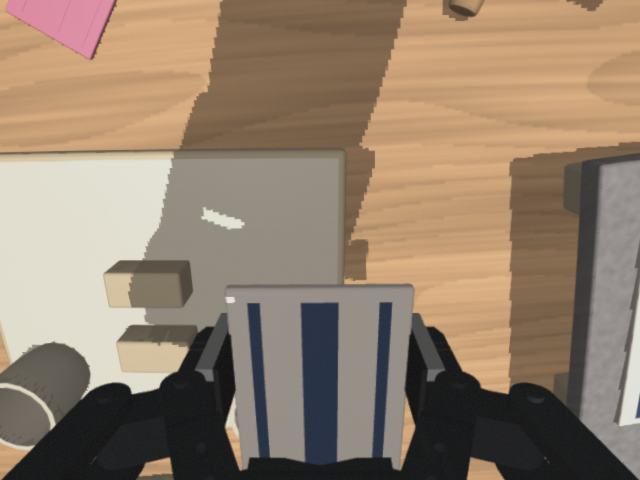

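The wrist view shows the tile still square in the pads, with the props at (145,285) and (157,348), the beaker at lower left, and the batt's edge at (343,150). I'll refit the props from depth.

Run:
```python
from h import *
im,d,p=load('w15'); c=cloud(p,d); z=c[...,2]
m=np.zeros((480,640),np.uint8); m[245:385,90:196]=((z>36.5)&(z<44))[245:385,90:196]
m=cv2.morphologyEx(m,cv2.MORPH_OPEN,np.ones((3,3)))
n,l,s,ce=cv2.connectedComponentsWithStats(m)
for i in range(1,n):
    if s[i,4]>100: print(s[i],np.median(z[l==i]),rect(onz(p,np.argwhere(l==i)[:,::-1],40)))
o=im.copy(); o[m>0]=(255,0,0)
cv2.imwrite('pics/w15c.png',cv2.resize(np.vstack([im[240:390,80:240],o[240:390,80:240]]),None,fx=2,fy=2)[:,:,::-1])
# batt edges
print('batt near/right corner',onz(p,[(343,150)],15).round(1), onz(p,[(0,153.5),(330,150.5)],15).round(1))
# tile in hand
R=c[300:440,250:390].reshape(-1,3); R=R[(R[:,2]>135)&(R[:,2]<190)]
A=np.c_[R[:,:2]-[530,-96],np.ones(len(R))]; k=np.linalg.lstsq(A,R[:,2],rcond=None)[0]; print('plane',k)
NE=onz(p,[(227,287),(412.5,286.5)],k[2]); print('near',NE.round(1),NE.mean(0).round(1))
```

```text
[ 103  271   81   37 2739] 39.95178743272248 (array([ 552.8, -211.1]), array([50.3, 25.2]), 86.94)
[ 116  339   74   34 2161] 39.921765393171995 (array([ 602.7, -214.3]), array([50.3, 26.4]), 86.18)
batt near/right corner [[477.2 -79.3  15. ]] [[ 463.2 -300.5   15. ]
 [ 477.   -87.4   15. ]]
plane [-3.94449215e-03 -5.22511865e-04  1.60322277e+02]
near [[ 500.6 -124.3  160.3]
 [ 504.   -66.3  160.3]] [502.3 -95.3 160.3]
```

View pics/w15c.png

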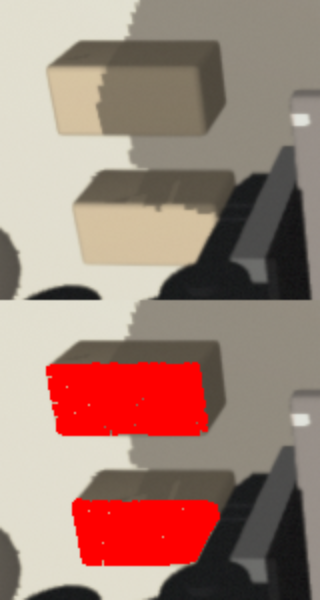

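The top view put the props' midpoint at (576,-212) and the wrist puts it at (577.7,-212.7), with yaw -3.5 to -3.7. The tool is at -3.65, so the yaw already fits. I'll go over the props, then look before lowering.

```bash
python3 -m creep '[{"grip":50,"linear":[-1,-8,0],"rot":[0,0,0]},{"grip":50,"linear":[-2,-16,0],"rot":[0,0,0]},{"grip":50,"linear":[-3,-22,0],"rot":[0,0,0]},{"grip":50,"linear":[-3,-22,0],"rot":[0,0,0]},{"grip":50,"linear":[-2,-20,0],"rot":[0,0,0]},{"grip":50,"linear":[-1,-14,0],"rot":[0,0,0]},{"grip":50,"linear":[0,-8,0],"rot":[0,0,0]},{"grip":50,"linear":[0,-2,0],"rot":[0,0,0]},{"grip":50,"linear":[0,0,10],"rot":[0,0,0]},{"grip":50,"linear":[0,0,25],"rot":[0,0,0]},{"grip":50,"linear":[0,0,25],"rot":[0,0,0]},{"grip":50,"linear":[0,0,20],"rot":[0,0,0]}]'
python3 -m creep '[{"grip":50,"linear":[0,0,12],"rot":[0,0,0]},{"grip":50,"linear":[0,0,8],"rot":[0,0,0]},{"grip":50,"linear":[0,0,4],"rot":[0,0,0]},{"grip":50,"linear":[0,0,0],"rot":[0,0,0]},{"grip":50,"linear":[0,0,0],"rot":[0,0,0]}]'
python3 - <<'E'
from h import *
for n in ('wrist','side','top'):
    im,d,p=grab(n);np.savez(f'/tmp/{n[0]}160.npz',im=im,d=d,**{k:np.array(v) for k,v in p.items()})
    cr={'wrist':im,'side':cv2.resize(im[250:440,320:520],None,fx=3,fy=3,interpolation=cv2.INTER_CUBIC),'top':cv2.resize(im[150:270,330:470],None,fx=4,fy=4,interpolation=cv2.INTER_CUBIC)}[n]
    cv2.imwrite(f'pics/{n[0]}16.png',cr[:,:,::-1])
E
```

```text
time_s: 14.4
eef_pos: [534.4, -206.1, 31.9]
ee_rot: [-0.001, 0.03, 1.0, 0.001]
force: [0.3, 0.1, -1.7]
grip_width: 0.681
time_s: 14.82
eef_pos: [535.5, -207.9, 10.9]
ee_rot: [0.001, 0.031, 1.0, -0.0]
force: [0.2, 0.4, -1.5]
grip_width: 0.681
```

View pics/w16.png

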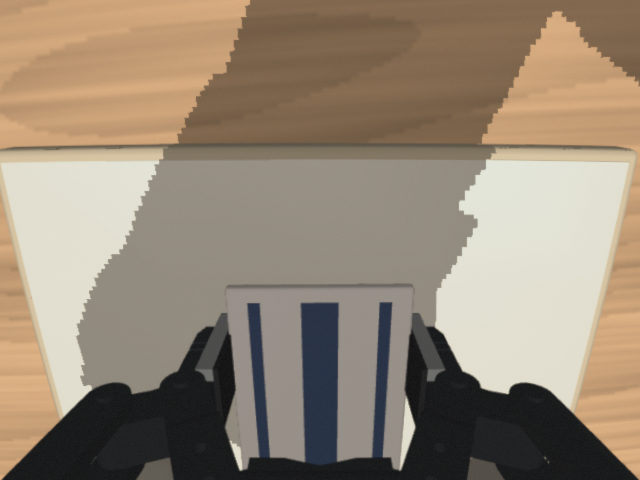

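View pics/s16.png

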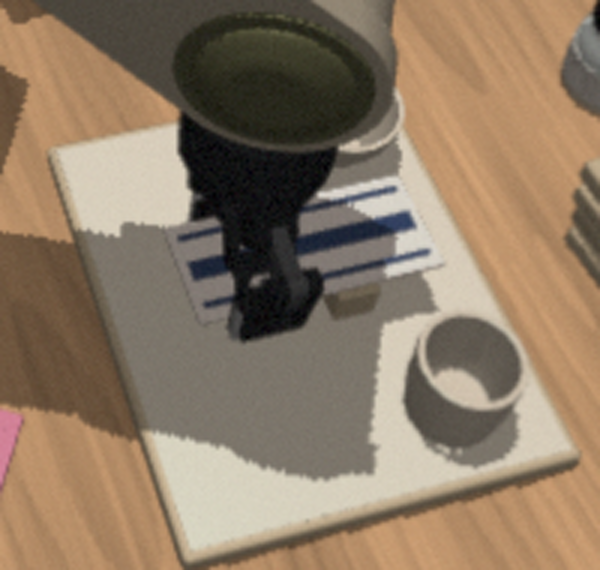

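View pics/t16.png

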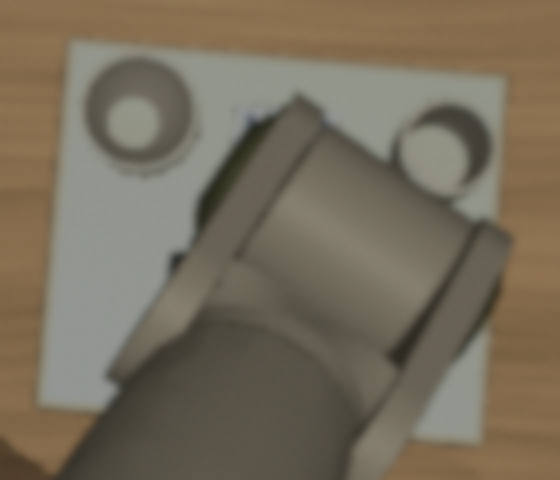

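The tile is about 15 mm above the props and level, with the pots clear of the hand. I'll measure the remaining offset.

Run:
```python
from h import *
im,d,p=load('w16'); c=cloud(p,d)
R=c[300:440,250:390].reshape(-1,3); R=R[(R[:,2]>40)&(R[:,2]<80)]
A=np.c_[R[:,:2]-[535,-208],np.ones(len(R))]; k=np.linalg.lstsq(A,R[:,2],rcond=None)[0]; print('plane',k)
NE=onz(p,[(227,287),(412.5,286.5)],k[2]); m=NE.mean(0); print('near',NE.round(1),m.round(1))
a=np.radians(-3.6); u=np.array([np.cos(a),np.sin(a)]); C=m[:2]+70*u; print('tile C wrist',C, 'off target along/lat',(np.array([577,-212.4])-C)@u,(np.array([577,-212.4])-C)@[-u[1],u[0]])
E2=onz(p,[(3,159),(633,161)],15); print('batt front',E2.round(1),E2.mean(0))
im,d,p=load('s16')
q=[(320+165/3,250+228/3),(320+207/3,250+323/3),(320+398/3,250+178/3),(320+443/3,250+265/3)]
X=onz(p,q,58.6); print('side corners',X.round(1),X.mean(0))
im2,d2,p2=load('side')
q2=cloud(p2,d2); z=q2[...,2]
mm=np.zeros((480,640),np.uint8); mm[320:370,385:455]=((z>37)&(z<44))[320:370,385:455]
n,l,s,ce=cv2.connectedComponentsWithStats(mm)
for i in range(1,n):
    if s[i,4]>40: print('side prop',rect(onz(p2,np.argwhere(l==i)[:,::-1],40)))
```

```text
plane [-1.76973624e-03 -1.84316682e-03  5.77895170e+01]
near [[ 506.4 -235.9   57.8]
 [ 509.8 -177.9   57.8]] [ 508.1 -206.9   57.8]
tile C wrist [ 577.98349248 -211.29775078] off target along/lat -0.912340980094637 -1.1618281903993184
batt front [[ 465.4 -330.7   15. ]
 [ 481.5  -80.6   15. ]] [ 473.45737971 -205.63798052   15.        ]
side corners [[ 509.4 -178.9   58.6]
 [ 508.7 -239.3   58.6]
 [ 646.9 -188.7   58.6]
 [ 643.2 -246.5   58.6]] [ 577.03048727 -213.33406742   58.6       ]
side prop (array([ 600.8, -216.6]), array([51.2, 25.5]), 87.39)
side prop (array([ 551.2, -213.5]), array([51.3, 25.4]), 85.78)
```

Side and wrist both ask for about -0.8 and -1.4 mm in world x and y. I'll correct that, then lower with force checks.

```bash
python3 -m creep '[{"grip":50,"linear":[0.7,-1.4,3],"rot":[0,0,0]},{"grip":50,"linear":[0,0,4],"rot":[0,0,0]},{"grip":50,"linear":[0,0,3],"rot":[0,0,0]},{"grip":50,"linear":[0,0,1],"rot":[0,0,0]},{"grip":50,"linear":[0,0,0],"rot":[0,0,0]},{"grip":50,"linear":[0,0,0],"rot":[0,0,0]}]'
python3 -m creep '[{"grip":50,"linear":[0,0,1],"rot":[0,0,0]},{"grip":50,"linear":[0,0,0],"rot":[0,0,0]},{"grip":50,"linear":[0,0,0],"rot":[0,0,0]}]'
python3 -m creep '[{"grip":50,"linear":[0,0,1],"rot":[0,0,0]},{"grip":50,"linear":[0,0,0],"rot":[0,0,0]},{"grip":50,"linear":[0,0,0],"rot":[0,0,0]}]'
```

```text
time_s: 15.47
eef_pos: [534.2, -209.1, -1.0]
ee_rot: [-0.0, 0.031, 1.0, 0.0]
force: [-0.1, -0.5, 0.3]
grip_width: 0.68
time_s: 15.72
eef_pos: [534.3, -209.1, -1.9]
ee_rot: [0.0, 0.031, 1.0, -0.0]
force: [-1.2, -0.3, -1.2]
grip_width: 0.681
time_s: 15.97
eef_pos: [534.3, -209.2, -2.9]
ee_rot: [0.0, 0.031, 1.0, -0.0]
force: [0.1, -0.1, 0.2]
grip_width: 0.682
```

```bash
python3 -m creep '[{"grip":50,"linear":[0,0,0.6],"rot":[0,0,0]},{"grip":50,"linear":[0,0,0],"rot":[0,0,0]},{"grip":50,"linear":[0,0,0],"rot":[0,0,0]}]'
python3 -m creep '[{"grip":50,"linear":[0,0,0.6],"rot":[0,0,0]},{"grip":50,"linear":[0,0,0],"rot":[0,0,0]},{"grip":50,"linear":[0,0,0],"rot":[0,0,0]}]'
python3 - <<'E'
from h import *
print(sensors.sense()['wrist_torque'])
for n in ('wrist','side'):
    im,d,p=grab(n);np.savez(f'/tmp/{n[0]}170.npz',im=im,d=d,**{k:np.array(v) for k,v in p.items()})
    cr={'wrist':im,'side':cv2.resize(im[290:390,360:480],None,fx=6,fy=6,interpolation=cv2.INTER_CUBIC)}[n]
    cv2.imwrite(f'pics/{n[0]}17.png',cr[:,:,::-1])
E
```

```text
time_s: 16.22
eef_pos: [534.3, -209.2, -3.0]
ee_rot: [0.0, 0.031, 1.0, -0.0]
force: [-2.6, 0.9, 5.5]
grip_width: 0.685
time_s: 16.47
eef_pos: [534.3, -209.2, -3.1]
ee_rot: [0.0, 0.031, 1.0, -0.0]
force: [-4.4, 2.2, 10.7]
grip_width: 0.684
[ 0.34640145  0.66468782 -0.07530042]
```

View pics/s17.png

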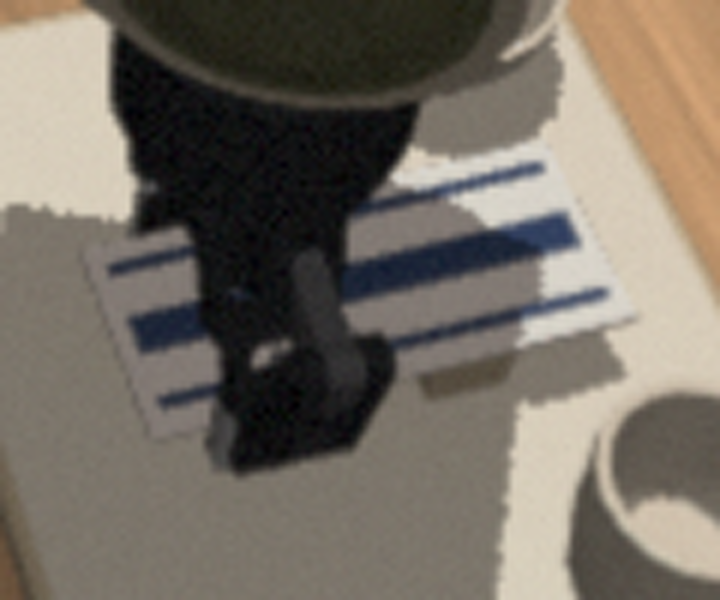

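The tile is in contact with the props at the expected height (10 N). I'll ease off to about 2 N and check the centring before release.

```bash
python3 -m creep '[{"grip":50,"linear":[0,0,-1],"rot":[0,0,0]},{"grip":50,"linear":[0,0,0],"rot":[0,0,0]}]'
python3 - <<'E'
from h import *
im,d,p=load('s17')
q=[(360+82/6,290+253/6),(360+150/6,290+438/6),(360+545/6,290+146/6),(360+637/6,290+316/6)]
X=onz(p,q,44); print('side corners',X.round(1),X.mean(0).round(1))
a=(X[2]+X[3]-X[0]-X[1]); print('yaw',np.degrees(np.arctan2(a[1],a[0])))
im,d,p=load('w17'); c=cloud(p,d)
R=c[300:440,250:390].reshape(-1,3); R=R[(R[:,2]>30)&(R[:,2]<60)]
A=np.c_[R[:,:2]-[535,-208],np.ones(len(R))]; k=np.linalg.lstsq(A,R[:,2],rcond=None)[0]; print('plane',k)
NE=onz(p,[(227,287),(412.5,286.5)],k[2]); m=NE.mean(0); print(m)
a=np.radians(-3.6); u=np.array([np.cos(a),np.sin(a)]); print('C wrist',m[:2]+70*u)
E
```

```text
time_s: 16.73
eef_pos: [534.4, -209.2, -2.9]
ee_rot: [0.0, 0.031, 1.0, -0.0]
force: [0.0, 1.1, 3.2]
grip_width: 0.68
side corners [[ 507.4 -181.1   44. ]
 [ 503.5 -239.1   44. ]
 [ 646.5 -189.    44. ]
 [ 644.3 -246.2   44. ]] [ 575.4 -213.9   44. ]
yaw -3.0581320964986536
plane [ 1.09403425e-02 -2.22511249e-03  4.39004883e+01]
[ 506.94291258 -208.22286239   43.9004883 ]
C wrist [ 576.80478357 -212.61819876]
```

It's centred within about 1 mm in both cameras. I'll release slowly.

```bash
python3 -m creep '[{"grip":58,"linear":[0,0,0],"rot":[0,0,0]},{"grip":60,"linear":[0,0,0],"rot":[0,0,0]},{"grip":61,"linear":[0,0,0],"rot":[0,0,0]},{"grip":62,"linear":[0,0,0],"rot":[0,0,0]},{"grip":64,"linear":[0,0,0],"rot":[0,0,0]},{"grip":67,"linear":[0,0,0],"rot":[0,0,0]},{"grip":71,"linear":[0,0,0],"rot":[0,0,0]},{"grip":76,"linear":[0,0,0],"rot":[0,0,0]},{"grip":80,"linear":[0,0,0],"rot":[0,0,0]},{"grip":80,"linear":[0,0,0],"rot":[0,0,0]},{"grip":80,"linear":[0,0,0],"rot":[0,0,0]}]' 20
python3 - <<'E'
from h import *
for n in ('wrist',):
    im,d,p=grab(n); cv2.imwrite(f'pics/w18.png',im[:,:,::-1])
E
```

```text
time_s: 17.65
eef_pos: [534.2, -209.1, -3.1]
ee_rot: [-0.0, 0.031, 1.0, 0.0]
force: [0.2, 1.0, -0.6]
grip_width: 0.937
```

View pics/w18.png

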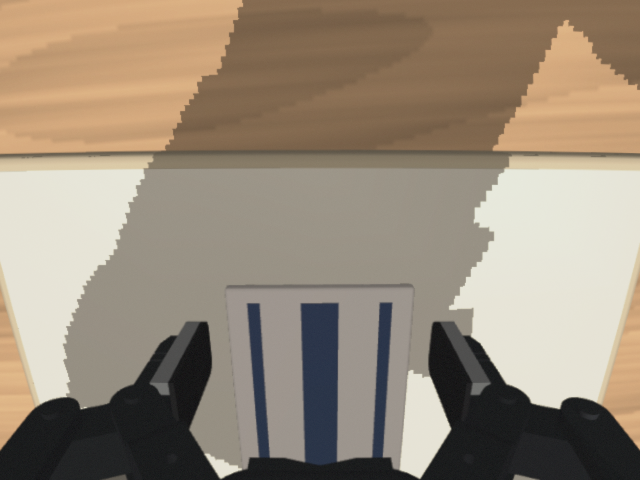

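The fingers are open and clear on both sides, and the tile stayed put (near end still at v≈287). I'll rise straight up, then back off toward the robot.

```bash
python3 -m creep '[{"grip":80,"linear":[0,0,-5],"rot":[0,0,0]},{"grip":80,"linear":[0,0,-10],"rot":[0,0,0]},{"grip":80,"linear":[0,0,-20],"rot":[0,0,0]},{"grip":80,"linear":[0,0,-30],"rot":[0,0,0]},{"grip":80,"linear":[0,0,-35],"rot":[0,0,0]},{"grip":80,"linear":[0,0,-35],"rot":[0,0,0]},{"grip":80,"linear":[20,0,-30],"rot":[0,0,0]},{"grip":80,"linear":[35,0,-20],"rot":[0,0,0]},{"grip":80,"linear":[40,0,0],"rot":[0,0,0]},{"grip":80,"linear":[40,0,0],"rot":[0,0,0]},{"grip":80,"linear":[25,0,0],"rot":[0,0,0]},{"grip":80,"linear":[10,0,0],"rot":[0,0,0]}]'
python3 -m creep '[{"grip":80,"linear":[0,30,0],"rot":[0,0,0]},{"grip":80,"linear":[0,40,0],"rot":[0,0,0]},{"grip":80,"linear":[0,40,0],"rot":[0,0,0]},{"grip":80,"linear":[0,40,0],"rot":[0,0,0]},{"grip":80,"linear":[0,40,0],"rot":[0,0,0]},{"grip":80,"linear":[0,20,0],"rot":[0,0,0]},{"grip":80,"linear":[0,0,0],"rot":[0,0,0]},{"grip":80,"linear":[0,0,0],"rot":[0,0,0]}]'
python3 - <<'E'
from h import *
for n in ('top','side'):
    im,d,p=grab(n); np.savez(f'/tmp/{n[0]}190.npz',im=im,d=d,**{k:np.array(v) for k,v in p.items()})
    cv2.imwrite(f'pics/{n[0]}19.png',im[:,:,::-1])
E
```

```text
time_s: 18.7
eef_pos: [362.2, -198.1, 182.9]
ee_rot: [0.0, 0.031, 1.0, -0.0]
force: [-0.5, -0.3, 1.2]
grip_width: 0.937
time_s: 19.37
eef_pos: [378.1, 11.6, 182.5]
ee_rot: [0.001, 0.03, 1.0, -0.0]
force: [0.5, 0.2, 0.5]
grip_width: 0.941
```

View pics/t19.png

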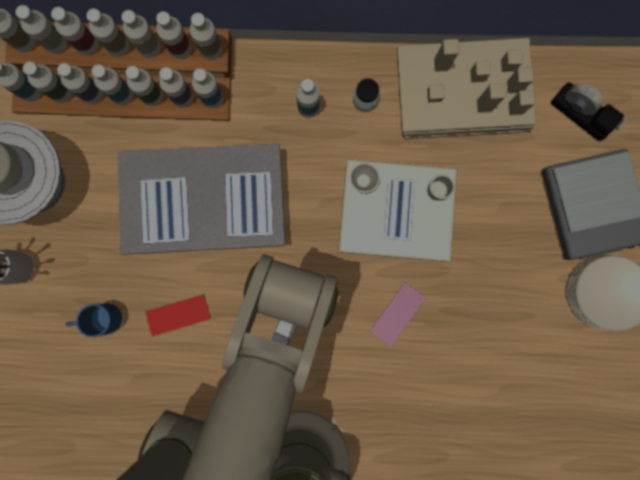

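View pics/s19.png

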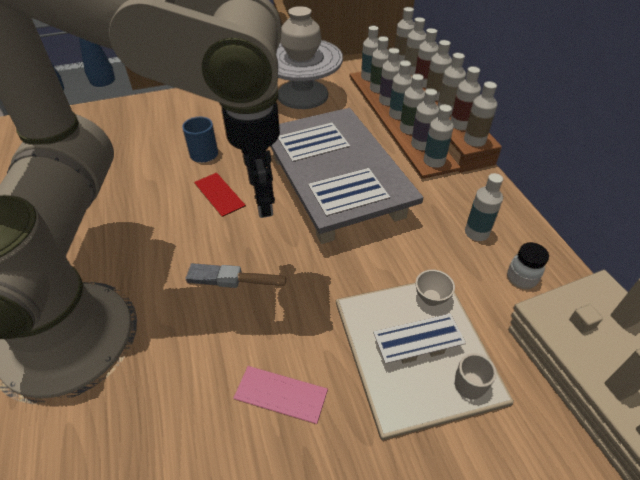

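The tile lies across the props at (399,209) in the top view, with the arm clear, and the wide tiles and pots look unchanged. I'll compare the final poses with the first pictures, camera by camera.

Run:
```python
from h import *
im,d,p=load('t19'); c=cloud(p,d); z=c[...,2]
m=np.zeros((480,640),np.uint8); m[172:250,380:420]=((z>37)&(z<52))[172:250,380:420]
m=cv2.morphologyEx(m,cv2.MORPH_OPEN,np.ones((3,3)))
X=onz(p,np.argwhere(m)[:,::-1],44); print('top tile',rect(X),'props mid top 576.0,-212.05 yaw -3.25..-3.8; z',np.median(z[m>0]))
P=c[m>0]; A=np.c_[P[:,:2]-P[:,:2].mean(0),np.ones(len(P))]; print('plane',np.linalg.lstsq(A,P[:,2],rcond=None)[0])
im,d,p=load('s19'); c=cloud(p,d); z=c[...,2]
m=np.zeros((480,640),np.uint8); m[310:368,370:470]=((z>40.5)&(z<50))[310:368,370:470]
n,l,s,ce=cv2.connectedComponentsWithStats(cv2.morphologyEx(m,cv2.MORPH_OPEN,np.ones((3,3))))
i=1+s[1:,4].argmax(); X=onz(p,np.argwhere(l==i)[:,::-1],44); print('side tile',rect(X),'props mid side 576.0,-215.05')
P=c[l==i]; A=np.c_[P[:,:2]-P[:,:2].mean(0),np.ones(len(P))]; print('plane',np.linalg.lstsq(A,P[:,2],rcond=None)[0])
a=load('top')[0].astype(int); b=load('t19')[0].astype(int)
for nm,(u0,u1,v0,v1) in dict(wa=(130,192,168,250),wb=(222,280,165,245),bowl=(345,383,158,198),beaker=(424,458,170,205)).items():
    print(nm,np.abs(a-b)[v0:v1,u0:u1].mean().round(2))
```

```text
top tile (array([ 574.8, -211.1]), array([ 59.9, 139.6]), 86.95) props mid top 576.0,-212.05 yaw -3.25..-3.8; z 44.51917713651315
plane [2.31827683e-06 7.92413433e-03 4.45199934e+01]
side tile (array([ 574.8, -213.1]), array([ 61.1, 140.7]), 86.78) props mid side 576.0,-215.05
plane [-1.18119534e-03  9.95224741e-04  4.45102080e+01]
wa 2.44
wb 2.5
bowl 2.55
beaker 2.53
```

The tile is level, within about 1 to 2 mm of centre and about 0.4° of square. The bystanders differ from the first pictures only by image noise. I'm handing in.

```bash
python3 -c "
from rig import ctrl,sensors
print(sensors.sense()['time_s']); print(ctrl.finish_job())"
```

```text
19.4667
the job is handed in; nothing more can be done
None
```

The border tile now lies level across both props on the kiln batt, and I handed the job in at 19.5 s. I pushed it by its back end about 55 mm out over the board's front edge, pinched it by its long sides at 50 N, carried it over, set it down and released it.

**Last checks:**
- **Centring:** about 1.2 mm short along x, and 1 mm (top camera) to 2 mm (side camera) to the +y side. I left that as it was, because nudging the tile seemed riskier.
- **Square and level:** within about 0.5° of square. The side camera shows a slope of about 0.001, and the top camera up to 0.008 across the tile's width. The top face is at about 44.5 mm, where 44 is expected.
- **Bystanders:** the wide tiles, bowl and beaker show no change from the first pictures beyond image noise. The arm is clear of everything.
- **Forces:** the highest I read was about 11 N, as the tile touched down on the props.

**One disagreement:** the real fingertips sit well behind the reported TCP, about 23 mm at a 20 mm opening and about 38 mm fully open. I found this from the cameras and by touching the board, and set heights by those instead.

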